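# Set out the price signs of a market stall

### The job

Open the wooden sign box: lift the handle end of its sliding lid over the stop lip, slide the lid out of its grooves and lay it flat on the counter, clear of the box. Take out every price sign and hang it over the steel rail, one plate on either side of the bar, side by side, all hanging free. When all hang, put the board eraser into the emptied box, standing upright on its floor; do not knock the tomatoes, the jar or the paper bags about.

Things in the scene. Friction and masses are not known exactly. Their poses are not given: they have to be found in the camera images.
- box_mid (a point): fixed wooden box, 104 mm (x) by 268 mm (y), 105 mm tall; this point is the centre of its inner floor, 6 mm above the counter; z up. Inside 78 by 254 mm. A ledge 88 mm above the counter along both long sides carries the lid. It opens at its -y end.
- box_groove (a point): where the groove roofs begin, mid-way between them, at their top (105 mm). From here to the closed +y end (172 mm) rails roof the two side grooves, reaching 4 mm in over each lid edge; the groove is 13 mm high for the 6 mm lid. Towards -y there is no roof, so the lid lifts away once its +y end is past this point (slid 165 mm or more towards -y).
- box_lip (a point): top of the stop lip at the box's -y end, middle of its outer face. The lip is 5 mm thick and stands 4 mm above the ledge; the closed lid's end sits 2 mm behind it. To slide out, that end must be raised 5 to 9 mm (the other end stays down in the grooves).
- lid_grip (a point): grip block of the loose lid, 14 mm (x) by 40 mm (y) by 26 mm tall; this point is its centre, 13 mm above the lid's top face, 19 mm above its underside. The lid is a board 90 mm (x) by 252 mm (y), 6 mm thick, 110 g; the block stands 92 mm from its middle, towards its -y end (the end at the stop lip). z is the lid's upward normal.
- lid_rear (a point): middle of the lid's other (+y) end, half-way through its thickness; 218 mm from the grip block's centre along the lid's y
- sign1_mid (a point): one of 3 to 5 price signs, 70 g: a saddle (upside-down U) of two black plates 50 wide (x), 50 tall, 4 thick, 20 mm apart, under a 5 mm roof whose underside is 45 mm above the foot; on the roof a grip fin 10 thick (y), 36 wide (x), 26 mm tall. 76 mm tall in all, 28 deep (y). This point: its centre, 38 mm up; z towards the fin. Starts standing in the closed box, x across the box.
- sign2_mid (a point): one of 3 to 5 price signs, 70 g: a saddle (upside-down U) of two black plates 50 wide (x), 50 tall, 4 thick, 20 mm apart, under a 5 mm roof whose underside is 45 mm above the foot; on the roof a grip fin 10 thick (y), 36 wide (x), 26 mm tall. 76 mm tall in all, 28 deep (y). This point: its centre, 38 mm up; z towards the fin. Starts standing in the closed box, x across the box.
- sign3_mid (a point): one of 3 to 5 price signs, 70 g: a saddle (upside-down U) of two black plates 50 wide (x), 50 tall, 4 thick, 20 mm apart, under a 5 mm roof whose underside is 45 mm above the foot; on the roof a grip fin 10 thick (y), 36 wide (x), 26 mm tall. 76 mm tall in all, 28 deep (y). This point: its centre, 38 mm up; z towards the fin. Starts standing in the closed box, x across the box.
- sign4_mid (a point): one of 3 to 5 price signs, 70 g: a saddle (upside-down U) of two black plates 50 wide (x), 50 tall, 4 thick, 20 mm apart, under a 5 mm roof whose underside is 45 mm above the foot; on the roof a grip fin 10 thick (y), 36 wide (x), 26 mm tall. 76 mm tall in all, 28 deep (y). This point: its centre, 38 mm up; z towards the fin. Starts standing in the closed box, x across the box.
- sign5_mid (a point): one of 3 to 5 price signs, 70 g: a saddle (upside-down U) of two black plates 50 wide (x), 50 tall, 4 thick, 20 mm apart, under a 5 mm roof whose underside is 45 mm above the foot; on the roof a grip fin 10 thick (y), 36 wide (x), 26 mm tall. 76 mm tall in all, 28 deep (y). This point: its centre, 38 mm up; z towards the fin. Starts standing in the closed box, x across the box.
- rail_top (a point): fixed horizontal round steel rail, 12 mm in diameter, along this frame's y, 350 mm between its two end posts; this point is the top of the bar at its middle, 150 mm above the counter. The posts do not rise above the bar.
- eraser_mid (a point): loose wooden board eraser: base 40 mm (x) by 80 mm (y) by 22 mm tall with an upright handle on top 36 mm (x) by 14 mm (y) by 50 mm tall; 72 mm tall in all, 90 g. This point is its centre, 36 mm above its foot; z up. Starts on the counter.
- punnet: bystander: punnet of tomatoes 110 by 160 mm, 75 mm tall with its heap; origin under its centre
- jar: bystander: glass jar 70 mm across, 100 mm tall; origin under its centre
- paperbags: bystander: stack of paper bags 130 by 190 mm, 35 mm tall; origin under its centre
Mind the look-alikes: they are no part of the job. There is more than one size of the part that bears eraser_mid; the job needs the smallest.

How it is judged:
On the way, in this order (a step that is already met when the one before it is completed fails the run):
1. the lid, its end over the stop lip, is half out of the box while its other end is still in the grooves (y of lid_rear in the frame of box_mid between -0.04 and 0.06 m and z of lid_rear in the frame of box_mid between 0.078 and 0.094 m), for 0.05 s.
2. the lid lies flat on the counter, clear of the box and released (height (world z) of lid_rear below 0.012 m and angle between lid_grip's own z axis and vertical below 0.06 rad and height (world z) of lid_grip below 0.035 m and linear speed of lid below 0.03 m/s and contact force between the fingers and lid below 0.05 N and contact force between lid and box below 0.05 N), for 0.2 s.
3. every sign hangs free over the rail, and the eraser is not yet in the box (x of sign1_mid in the frame of rail_top between -0.014 and 0.014 m and y of sign1_mid in the frame of rail_top between -0.165 and 0.165 m and z of sign1_mid in the frame of rail_top between -0.016 and 0.002 m and angle between each of sign1_mid, sign2_mid, sign3_mid, sign4_mid, sign5_mid's own z axis and vertical below 0.35 rad and angle between the x axis of each of sign1_mid, sign2_mid, sign3_mid, sign4_mid, sign5_mid and the y axis of rail_top, either way round below 0.35 rad and linear speed of each of sign1, sign2, sign3, sign4, sign5 below 0.05 m/s and contact force between the fingers and sign1 below 0.05 N and x of sign2_mid in the frame of rail_top between -0.014 and 0.014 m and y of sign2_mid in the frame of rail_top between -0.165 and 0.165 m and z of sign2_mid in the frame of rail_top between -0.016 and 0.002 m and contact force between the fingers and sign2 below 0.05 N and x of sign3_mid in the frame of rail_top between -0.014 and 0.014 m and y of sign3_mid in the frame of rail_top between -0.165 and 0.165 m and z of sign3_mid in the frame of rail_top between -0.016 and 0.002 m and contact force between the fingers and sign3 below 0.05 N and x of sign4_mid in the frame of rail_top between -0.014 and 0.014 m and y of sign4_mid in the frame of rail_top between -0.165 and 0.165 m and z of sign4_mid in the frame of rail_top between -0.016 and 0.002 m and contact force between the fingers and sign4 below 0.05 N and x of sign5_mid in the frame of rail_top between -0.014 and 0.014 m and y of sign5_mid in the frame of rail_top between -0.165 and 0.165 m and z of sign5_mid in the frame of rail_top between -0.016 and 0.002 m and contact force between the fingers and sign5 below 0.05 N and not (x of eraser_mid in the frame of box_mid between -0.036 and 0.036 m and y of eraser_mid in the frame of box_mid between -0.115 and 0.115 m and z of eraser_mid in the frame of box_mid below 0.045 m)), for 0.3 s.
At the end, for the whole second after the job is handed in: Every sign hangs astride the rail, centre within 14 mm of the bar sideways and 0-16 mm below its top, upright and along the bar to 20 degrees, released. The lid lies flat on the counter, off the box. The eraser stands upright on the box floor. All at rest (all of step 2 and x of sign1_mid in the frame of rail_top between -0.014 and 0.014 m and y of sign1_mid in the frame of rail_top between -0.165 and 0.165 m and z of sign1_mid in the frame of rail_top between -0.016 and 0.002 m and angle between each of sign1_mid, sign2_mid, sign3_mid, sign4_mid, sign5_mid's own z axis and vertical below 0.35 rad and angle between the x axis of each of sign1_mid, sign2_mid, sign3_mid, sign4_mid, sign5_mid and the y axis of rail_top, either way round below 0.35 rad and linear speed of each of sign1, sign2, sign3, sign4, sign5 below 0.05 m/s and contact force between the fingers and sign1 below 0.05 N and x of sign2_mid in the frame of rail_top between -0.014 and 0.014 m and y of sign2_mid in the frame of rail_top between -0.165 and 0.165 m and z of sign2_mid in the frame of rail_top between -0.016 and 0.002 m and contact force between the fingers and sign2 below 0.05 N and x of sign3_mid in the frame of rail_top between -0.014 and 0.014 m and y of sign3_mid in the frame of rail_top between -0.165 and 0.165 m and z of sign3_mid in the frame of rail_top between -0.016 and 0.002 m and contact force between the fingers and sign3 below 0.05 N and x of sign4_mid in the frame of rail_top between -0.014 and 0.014 m and y of sign4_mid in the frame of rail_top between -0.165 and 0.165 m and z of sign4_mid in the frame of rail_top between -0.016 and 0.002 m and contact force between the fingers and sign4 below 0.05 N and x of sign5_mid in the frame of rail_top between -0.014 and 0.014 m and y of sign5_mid in the frame of rail_top between -0.165 and 0.165 m and z of sign5_mid in the frame of rail_top between -0.016 and 0.002 m and contact force between the fingers and sign5 below 0.05 N and x of eraser_mid in the frame of box_mid between -0.036 and 0.036 m and y of eraser_mid in the frame of box_mid between -0.115 and 0.115 m and z of eraser_mid in the frame of box_mid below 0.045 m and linear speed of eraser below 0.03 m/s and angle between eraser_mid's own z axis and vertical below 0.2 rad); the robot touches nothing.
It fails at once if the punnet of tomatoes is shoved more than 30 mm or tipped (distance of punnet from where it was at the start of the episode above 0.03 m or angle between punnet's own z axis and vertical above 0.35 rad).
It fails at once if the jar is shoved more than 30 mm or tipped (distance of jar from where it was at the start of the episode above 0.03 m or angle between jar's own z axis and vertical above 0.35 rad).
It fails at once if the stack of paper bags is shoved more than 30 mm or tipped (distance of paperbags from where it was at the start of the episode above 0.03 m or angle between paperbags's own z axis and vertical above 0.35 rad).
Of sign1, sign2, sign3, sign4, sign5 only 3 to 5 are there at a start; the rules pass over those that are not, and their reading is None.
At some moment in a run one of eraser may be knocked a few centimetres aside while the robot is not near it.
Once in a run the grip may slacken for a moment while it holds something.
It also fails if it takes over 210 s, if anything falls off the work surface, if the arm or the gripper's body presses on something with over 40 N, if the wrist force passes 120 N, or if a joint passes its speed limit or range.

### The arm

A 6-joint arm with a two-finger parallel gripper is mounted at the origin on the work surface. World frame = base frame: x ahead of the robot, y to its left, z up, the work surface at z = 0. Lengths are in m, angles in rad, forces in N, time in s.
With the tool pointing down it reaches from about 0.375 to 0.9 m from the base axis. Payload 3.1 kg.
Tool frame: the origin (TCP) lies midway between the tips of the shut fingers; the grasp point (between the pads) lies 19 mm behind it; x points along the fingers, y is the direction in which the jaws open and shut, and the axes are right-handed (so a half turn about x gives the same grasp; the last joint's range is limited). The gripper opens to 87 mm and grips with 3 to 60 N. Pads are 19 mm wide; open, the fingers measure 117 mm over their backs; the gripper's body (75 mm by 190 mm) begins 51 mm behind the grasp point.
Start: joints at [0.976, 0.527, 1.433, -0, 1.181, -0.178], TCP at [0.253, 0.571, 0.223] pointing down, gripper open.
Joint ranges: [-3.08, 3.08], [-0.75, 2.2], [0.22, 2.44], [-1.43, 4.57], [0, 2.65], [-2.85, 2.85]. Speed limits (rad/s): [2.79, 2.79, 3.14, 3.14, 3.14, 3.14].

### API

Orientations are given as a unit quaternion [x, y, z, w].
In Python, from rig import get_obs, imaging, robot gives the robot as it stands.
- The arm moves only by the shell command python3 -m inch 'ROWS' [FORCE]. ROWS is JSON, a list of rows, each a list of 3 entries, a list of its own where there are three numbers: the finger opening in mm, from 0 to 87, then the shift along the tool's x, y, z in mm, then the turn, a rotation vector about the tool's x, y, z in degrees. In form: [[grip, [dx, dy, dz], [wx, wy, wz]], ...]. A call has 1 to 12 rows; each row shifts and turns the pose as measured when the row begins, along the tool's axes as they then stand; what a row does not reach is not made up. A row lasts 1/8 s, in which the tool goes at most 62.5 mm and 10.7 degrees, less where a joint would pass 70% of its speed; a pose out of reach is approached as far as the arm can. A call with a gripper value outside its range is refused whole. The fingers move at their own pace and stop on an object; FORCE is the grip in N (left out, the last holds). Time passes only in rows, so rows that do not move let the fingers close. It gives the time, the measured TCP pose, the force and the opening at its end, in the units of the state.
- get_obs(): the state, without advancing time (a new reading comes with each control period).
- imaging.camera(name): name is "scene" or "top"; returns the picture (420x560x3 uint8, red, green, blue); there is no depth.
- imaging.camera_params(name): a dict with "camera_matrix" (3x3 intrinsics, pixels), "k1" (the pictures are not rectified: a ray, as slopes to the right and down, at radius r is drawn at 1 + k1 r^2 times it, then the intrinsics apply), "xyz" and "rotation" of the camera in the world. Camera axes: x right, y down, z forward; pixel columns grow to the right and rows downward; lengths in m; the calibration is good to about 2 mm. A picture is of the moment at which its call begins. camera_params takes no time and is no camera call.
- robot.hand_in(): hands the job in, once; it reports no verdict.
Trained networks look in the newest picture that a camera, given by its name, has taken for a name from the list of things; names that differ only in an ending like _2 or _b are one class to them, and where a whole thing is asked for, a point or a joint stands for the part that bears it (a point fixed in the world has none). Each returns a list of dicts, best first, with "confidence" (0 to 1); they miss things now and then, are a little off and sometimes report something else, mostly with a low value. They report only what shows in the picture. A call takes as long as a camera call. They do not tell look-alikes from the thing itself.
- imaging.cut_out(camera, target): "pixels" (420x560 bool, what is visible of it) and "box" ([centre column, centre row, width, height] in pixels, round what is visible of it).
- imaging.tip_of(camera, target): "pixel" ([column, row] in pixels: a listed point, or the origin of a listed thing).
The state is a dict: "time": time; "q": joint angles; "joint_velocities": joint speeds; "joint_torque": joint torques, N m; "position": TCP position; "tool_rot": TCP orientation; "ft_force": force on the tool from outside, world axes, zero at the start; "moment": the same for the moment, N m; "grip_width": finger opening in m.
Only numpy, scipy, OpenCV 4.12 (cv2) and the standard library are available. Lean on these libraries where they do the work, as an engineer would, in place of code of your own. Each camera call takes 0.05 s, during which the arm holds its last target. There are 200 camera calls.

## Working session

There is one attempt and no reset: what is moved stays moved. The work goes in short steps, Python scripts to look and compute and a shell command to move; the robot and the scene stay as the last step left them, time stands still between calls to the robot, and variables do not carry over. Pictures are saved under pics/ and viewed, about 12 in all and at most 16, crops included, and the job is handed in when it is done.

```bash
ls; mkdir -p pics
cat > h.py <<'E'
import numpy as np,cv2
from scipy.spatial.transform import Rotation as R
from rig import get_obs,imaging,robot
def cam(n):
    p=imaging.camera_params(n);K=np.array(p["camera_matrix"]);M=np.array(p["rotation"],float)
    if M.shape!=(3,3): M=R.from_quat(M).as_matrix()
    return K,p["k1"],np.array(p["xyz"]),M
def ray(n,px):
    K,k1,t,M=cam(n);d=np.array([(px[0]-K[0,2])/K[0,0],(px[1]-K[1,2])/K[1,1]]);u=d.copy()
    for _ in range(30):u=d/(1+k1*(u@u))
    return t,M@np.array([u[0],u[1],1.])
def atz(n,px,z):
    t,d=ray(n,px);return t+d*(z-t[2])/d[2]
def proj(n,P):
    K,k1,t,M=cam(n);c=M.T@(np.array(P)-t);u=c[:2]/c[2];u=u*(1+k1*(u@u));return K[:2,:2]@u+K[:2,2]
def tri(pa,pb):
    (a,u),(b,v)=ray("scene",pa),ray("top",pb);u=u/np.linalg.norm(u);v=v/np.linalg.norm(v)
    s=np.linalg.lstsq(np.c_[u,-v],b-a,rcond=None)[0];p,q=a+u*s[0],b+v*s[1];return (p+q)/2,np.linalg.norm(p-q)
def snap(n,f=None):
    im=imaging.camera(n)
    if f:cv2.imwrite("pics/"+f,im[:,:,::-1])
    return im
def tool():
    o=get_obs();return np.array(o["position"]),R.from_quat(o["tool_rot"])
def delta(P,yaw=None):
    # shift mm in tool axes to world TCP P
    p,r=tool();print("tcp",p.round(4),"tool axes\n",r.as_matrix().round(3));print("shift mm",(r.inv().apply(np.array(P)-p)*1000).round(1))
E
python3 - <<'E'
from h import *
for n in("scene","top"):
    snap(n,n+"0.png");print(n,[x.round(3).tolist() if hasattr(x,'round') else x for x in cam(n)])
    for t in["box_mid","box_groove","box_lip","lid_grip","lid_rear","rail_top","eraser_mid","punnet","jar","paperbags"]:
        print(t,[(np.round(d["pixel"]).tolist(),round(d["confidence"],2)) for d in imaging.tip_of(n,t)][:5])
print(get_obs())
E
```

```text
pics
scene [[[395.118, 0.0, 279.359], [0.0, 395.118, 205.502], [0.0, 0.0, 1.0]], -0.03607774535681909, [1.271, 0.246, 0.787], [[-0.213, 0.667, -0.714], [0.977, 0.155, -0.147], [0.012, -0.729, -0.684]]]
box_mid [([309.0, 215.0], 0.59), ([299.0, 186.0], 0.51)]
box_groove [([299.0, 188.0], 0.71)]
box_lip [([265.0, 185.0], 0.66)]
lid_grip []
lid_rear [([355.0, 199.0], 0.55)]
rail_top [([176.0, 188.0], 0.56)]
eraser_mid [([306.0, 251.0], 0.98), ([177.0, 290.0], 0.88), ([369.0, 264.0], 0.56), ([297.0, 188.0], 0.52)]
punnet [([263.0, 313.0], 0.91)]
jar [([108.0, 266.0], 0.94)]
paperbags [([436.0, 225.0], 0.57)]
top [[[499.002, 0.0, 281.017], [0.0, 499.002, 210.385], [0.0, 0.0, 1.0]], -0.1734367529915484, [0.416, 0.108, 1.454], [[0.022, -0.988, 0.156], [-1.0, -0.022, 0.005], [-0.001, -0.156, -0.988]]]
box_mid []
box_groove []
box_lip [([311.0, 269.0], 0.75)]
lid_grip [([299.0, 266.0], 0.66)]
lid_rear [([212.0, 261.0], 0.88)]
rail_top [([382.0, 217.0], 0.61)]
eraser_mid [([260.0, 206.0], 0.8), ([202.0, 208.0], 0.77), ([350.0, 151.0], 0.61), ([285.0, 158.0], 0.42)]
punnet [([284.0, 158.0], 0.84), ([306.0, 268.0], 0.75)]
jar [([419.0, 173.0], 0.83)]
paperbags [([142.0, 285.0], 0.97), ([298.0, 269.0], 0.18)]
{'time': 1.1, 'q': array([ 9.75520840e-01,  5.27445781e-01,  1.43268395e+00, -1.52038970e-05,
        1.18141906e+00, -1.78472990e-01]), 'joint_velocities': array([-1.13809470e-03, -4.43456082e-04,  6.05508490e-05, -1.46317821e-03,
        8.93442869e-04, -1.09479485e-03]), 'joint_torque': array([ 6.35110719e-04, -4.40025580e+01, -1.76987761e+01,  6.34736870e-02,
        5.06693101e-02, -2.71507975e-05]), 'position': array([0.25297582, 0.57149475, 0.22258687]), 'tool_rot': array([ 0.14630806,  0.69179703, -0.14628309,  0.69181795]), 'ft_force': array([-0.42451482, -0.25573983,  0.61198606]), 'moment': array([ 0.01373375,  0.01218009, -0.043812  ]), 'grip_width': 0.08688501185935983}
```

```bash
python3 -c "
import cv2,numpy as np
a=cv2.imread('pics/scene0.png');b=cv2.imread('pics/top0.png');cv2.imwrite('pics/both0.png',cv2.resize(np.vstack([a,b]),(448*1,672))[:600] if 0 else cv2.resize(np.hstack([a,b]),(800,300)))"
```

```text
(no output)
```

View pics/scene0.png

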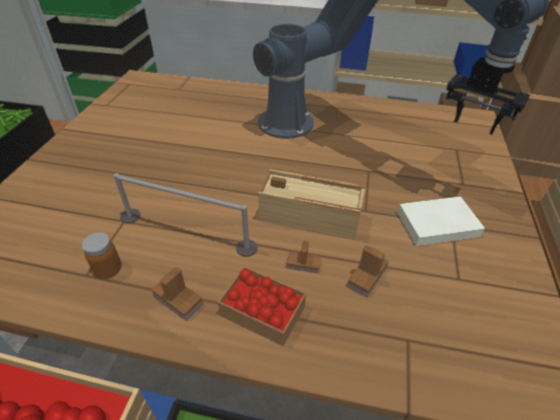

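View pics/top0.png

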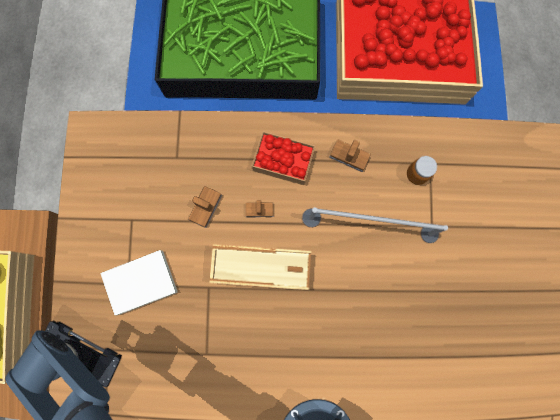

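Scene picture: box at (312,205), its grip block at (278,183), and the rail from (118,180) to (245,210). In the top picture the grip block is at (295,269) and the rail runs (312,216)–(438,232). Three erasers show in the top picture, at (260,208), (204,206) and (351,154). The one at (260,208) looks smallest, so I'll size them and crop.

Run:
```python
from h import *
print("grip tri",tri((278,183),(295,269)))
for z,px in((.117,(295,269)),):print(atz("top",px,z))
# box outer corners at top 0.105 from top image
im=cv2.imread("pics/top0.png")
for n,px in(("lip",(311,269)),("rear",(212,261))):print(n,atz("top",px,.097))
print("rail ends",tri((119,179),(445,229)),tri((245,209),(314,211)))
for s,t in(((306,251),(260,206)),((369,264),(202,208)),((177,290),(350,151))):
    print("eraser",tri(s,t),atz("top",t,.036))
for n,px,z in(("punnet",(284,158),.03),("jar",(424,164),.1),("bags",(139,281),.035)):print(n,atz("top",px,z))
for c in [("top",im)]:
    for d in imaging.cut_out("top","eraser_mid"):
        m=d["pixels"].astype(np.uint8);print(np.round(d["box"]),round(d["confidence"],2),m.sum())
    d=imaging.cut_out("top","box_mid");print(len(d))
    for t in("lid_grip","rail_top"):
        for e in imaging.cut_out("top",t)[:2]:
            ys,xs=np.nonzero(e["pixels"]);print(t,np.round(e["box"]),round(e["confidence"],2),cv2.minAreaRect(np.c_[xs,ys].astype(np.float32)))
a=cv2.resize(im[235:300,195:325],None,fx=6,fy=6,interpolation=2);cv2.imwrite("pics/c1.png",a)
s=cv2.imread("pics/scene0.png");b=cv2.resize(im[130:230,180:380],None,fx=4,fy=4,interpolation=2);c=cv2.resize(s[165:300,250:390],(207*1,200))
cv2.imwrite("pics/c2.png",np.vstack([cv2.resize(a,(800,400))[:, :],]) )
cv2.imwrite("pics/c12.png",np.vstack([cv2.resize(a,(600,300)),cv2.resize(b,(600,300))]))
```

```text
grip tri (array([0.46971994, 0.0746386 , 0.10082636]), np.float64(0.003095197699065295))
[0.46935755 0.07353438 0.117     ]
lip [0.47104388 0.02961936 0.097     ]
rear [0.48635907 0.29940668 0.097     ]
rail ends (array([ 0.58180414, -0.32954482,  0.1299993 ]), np.float64(0.007839507050664328)) (array([0.62370039, 0.02773914, 0.13697475]), np.float64(0.0033677307581027223))
eraser (array([0.64793672, 0.18019965, 0.05167157]), np.float64(0.010662929167360172)) [0.65119094 0.17565291 0.036     ]
eraser (array([0.64143711, 0.34124977, 0.03757994]), np.float64(0.003940763906591454)) [0.64165569 0.34350749 0.036     ]
eraser (array([ 0.81819343, -0.08080978,  0.04394523]), np.float64(0.005859361821971655)) [ 0.82155333 -0.08468842  0.036     ]
punnet [0.79698982 0.10952979 0.03      ]
jar [ 0.77171184 -0.28774299  0.1       ]
bags [0.42582366 0.51754741 0.035     ]
[205. 206.  33.  41.] 0.65 819
[351. 155.  42.  33.] 0.65 770
[262. 208.  25.  20.] 0.62 411
1
rail_top [374. 224. 143.  42.] 0.55 ((373.61676025390625, 224.51486206054688), (142.50576782226562, 19.24344825744629), 7.2445068359375)
```

View pics/c12.png

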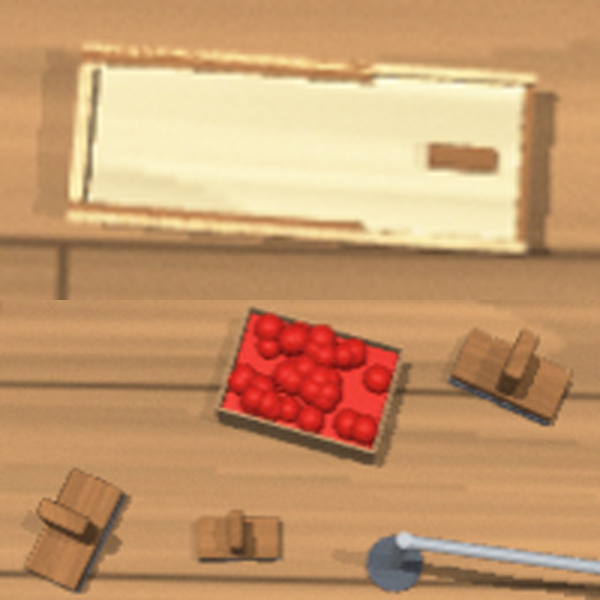

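Sizing: eraser (262,208) covers 411 px and the others (204,206) and (351,155) about 800 px each. The crop agrees, so (262,208) is the one for the job. Next I work out the box and rail frames.

```bash
cat >> h.py <<'E'
def go(P,jaw,tilt=0,q=False):
    """world TCP target P, jaw yaw in deg (mod 180), tool down; prints turn first, then shift in the turned tool frame"""
    p,r=tool();best=None
    for j in(jaw,jaw+180):
        a=np.radians(j);x=np.array([0,0,-1.]);y=np.array([np.cos(a),np.sin(a),0]);T=R.from_matrix(np.c_[x,y,np.cross(x,y)])
        v=np.degrees((r.inv()*T).as_rotvec())
        if best is None or np.linalg.norm(v)<np.linalg.norm(best[0]):best=(v,T)
    v,T=best;print("tcp",p.round(4),"q",get_obs()["q"].round(2),"turn",v.round(1),"| shift after turn",(T.inv().apply(np.array(P)-p)*1000).round(1),"| shift now",(r.inv().apply(np.array(P)-p)*1000).round(1))
E
python3 - <<'E'
from h import *
c=[np.array([195+x/4.615,235+y/4.615]) for x,y in((82,48),(68,218),(537,77),(527,250),(462,158))]
W=[atz("top",p,z) for p,z in zip(c,(.105,.105,.105,.105,.12))]
for w in W:print(w.round(4))
print("len",np.linalg.norm(W[0]-W[2]),np.linalg.norm(W[1]-W[3]),"wid",np.linalg.norm(W[0]-W[1]),np.linalg.norm(W[2]-W[3]))
d=(W[0]+W[1]-W[2]-W[3]);d/=np.linalg.norm(d);print("box y dir",d.round(4),"yaw",np.degrees(np.arctan2(d[1],d[0])),"centre",(sum(W[:4])/4).round(4))
# rail refine: edges in top image
im=cv2.cvtColor(cv2.imread("pics/top0.png"),cv2.COLOR_BGR2HSV).astype(int);b=cv2.imread("pics/top0.png").astype(int)
pts=[]
for u in range(325,432,4):
    col=b[205:240,u];s=col[:,0]-col[:,2] # blue minus red: steel vs wood
    k=np.argmax(np.convolve(s,np.ones(4),'same'));w=np.clip(s[max(0,k-4):k+5]+10,0,None);pts.append((u,205+max(0,k-4)+(w*np.arange(len(w))).sum()/w.sum()))
pts=np.array(pts);f=np.polyfit(*pts.T,1);print("top rail fit",f,np.abs(np.polyval(f,pts[:,0])-pts[:,1]).max())
s0=cv2.imread("pics/scene0.png").astype(int);sp=[]
for u in range(128,238,4):
    g=int(179+(u-119)*.238);col=s0[g-12:g+14,u];s=col[:,0]-col[:,2];k=np.argmax(np.convolve(s,np.ones(4),'same'));w=np.clip(s[max(0,k-4):k+5]+10,0,None);sp.append((u,g-12+max(0,k-4)+(w*np.arange(len(w))).sum()/w.sum()))
sp=np.array(sp);fs=np.polyfit(*sp.T,1);print("scene fit",fs,np.abs(np.polyval(fs,sp[:,0])-sp[:,1]).max())
for n,F,us in(("top",f,(330,430)),("scene",fs,(130,235))):
    A,B=[atz(n,(u,np.polyval(F,u)),.144) for u in us];print(n,A.round(4),B.round(4),"x at y=-.15:",A[0]+(B[0]-A[0])*(-.15-A[1])/(B[1]-A[1]),"yaw",np.degrees(np.arctan2(*(B-A)[[1,0]])))
for px in((445,229),(314,211)):print(atz("top",px,.15).round(4))
go([W[4][0],W[4][1],.2],np.degrees(np.arctan2(d[1],d[0]))+90)
E
```

```text
[0.5284 0.2979 0.105 ]
[0.4285 0.3023 0.105 ]
[0.5175 0.0298 0.105 ]
[0.4165 0.0341 0.105 ]
[0.4686 0.0733 0.12  ]
len 0.26827089051344744 0.2684445308396994 wid 0.09996796449109122 0.10109606364678005
box y dir [0.0426 0.9991 0.    ] yaw 87.56108593724952 centre [0.4727 0.166  0.105 ]
top rail fit [  0.18095312 150.9812345 ] 8.826977887589408
scene fit [  0.24899565 147.27144041] 0.12054518694694139
top [ 0.6248 -0.0161  0.144 ] [ 0.5815 -0.2869  0.144 ] x at y=-.15: 0.6033950446780151 yaw -99.06929469804463
scene [ 0.5923 -0.2841  0.144 ] [0.6252 0.0056 0.144 ] x at y=-.15: 0.6075518806163147 yaw 83.53014843087816
[ 0.581  -0.3267  0.15  ]
[0.6221 0.0269 0.15  ]
tcp [0.253  0.5715 0.2225] q [ 0.98  0.53  1.43 -0.    1.18 -0.18] turn [68.6  0.   0. ] | shift after turn [ 22.5 236.6 488.5] | shift now [  22.5 -368.2  398.8]
```

```bash
python3 -m inch '[[40,[0,0,0],[9.8,0,0]],[40,[0,0,0],[9.8,0,0]],[40,[0,0,0],[9.8,0,0]],[40,[0,0,0],[9.8,0,0]],[40,[0,0,0],[9.8,0,0]],[40,[0,0,0],[9.8,0,0]],[40,[0,0,0],[9.8,0,0]]]' 20; python3 -m inch '[[40,[0,24,49],[0,0,0]],[40,[0,24,49],[0,0,0]],[40,[0,24,49],[0,0,0]],[40,[0,24,49],[0,0,0]],[40,[0,24,49],[0,0,0]],[40,[0,24,49],[0,0,0]],[40,[0,24,49],[0,0,0]],[40,[0,24,49],[0,0,0]],[40,[0,24,49],[0,0,0]],[40,[0,24,49],[0,0,0]]]'; python3 -c "
from h import *
go([.4687,.0731,.16],-2.4)"
```

```text
time: 2.17
position: [0.2529, 0.5715, 0.2225]
tool_rot: [-0.52, -0.479, 0.52, -0.479]
ft_force: [0.0, 0.4, -0.4]
grip_width: 0.0405
time: 3.42
position: [0.4602, 0.0535, 0.224]
tool_rot: [0.523, 0.479, -0.514, 0.482]
ft_force: [1.1, 0.8, -0.4]
grip_width: 0.0399
tcp [0.4602 0.0535 0.224 ] q [-0.13  0.3   1.83  0.01  1.   -0.06] turn [-1.9 -0.3 -0.6] | shift after turn [ 64.    7.7 -19.9] | shift now [ 64.2   6.3 -19.8]
```

```bash
python3 -m inch '[[40,[30,4,-10],[-2,-0.3,-0.6]],[40,[30,4,-10],[0,0,0]],[40,[0,0,0],[0,0,0]]]'
python3 - <<'E'
from h import *
go([.4687,.0731,.098],-2.4)
a=snap("top")[200:340,200:400];b=snap("scene")[130:270,200:400]
cv2.imwrite("pics/g1.png",cv2.resize(np.vstack([a,b]),None,fx=2.1,fy=2.1,interpolation=2)[:,:,::-1])
E
```

```text
time: 3.8
position: [0.4749, 0.0672, 0.1643]
tool_rot: [0.514, 0.485, -0.511, 0.489]
ft_force: [-0.8, 0.2, 0.3]
grip_width: 0.0399
tcp [0.4749 0.0672 0.1643] q [-0.09  0.42  1.86 -0.    0.86 -0.04] turn [-0.5  0.  -0.4] | shift after turn [66.3 -6.4 -5.7] | shift now [66.2 -7.  -5.7]
```

View pics/g1.png

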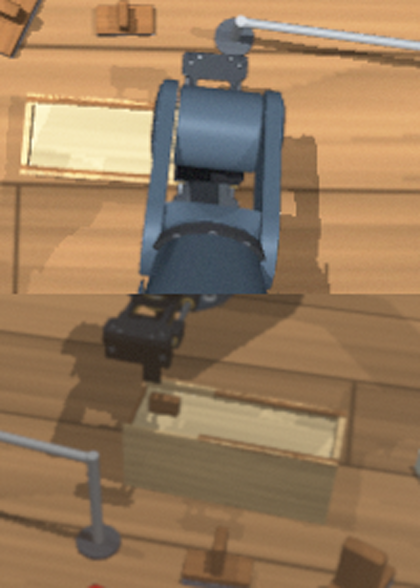

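The lower half shows the gripper over the grip block (seen at about (165,403) in the crop), with nothing in its way. I go down and close.

```bash
python3 -m inch '[[40,[20,-6.5,-5.7],[-0.5,0,-0.4]],[40,[0,0,0],[0,0,0]],[40,[25,0,0],[0,0,0]],[40,[0,0,0],[0,0,0]]]'; python3 -c "
from h import *
go([.4687,.0731,.098],-2.4)"
```

```text
time: 4.4
position: [0.4743, 0.073, 0.1263]
tool_rot: [0.513, 0.485, -0.506, 0.495]
ft_force: [-0.7, -0.3, 0.2]
grip_width: 0.0398
tcp [0.4743 0.073  0.1263] q [-0.08  0.49  1.9  -0.    0.74 -0.04] turn [ 0.1  0.1 -1. ] | shift after turn [28.3 -5.6  0.2] | shift now [28.2 -6.1  0.1]
```

```bash
python3 -m inch '[[40,[14,-6,0],[0,0,-1]],[40,[13,-3,0],[0,0,0]],[40,[0,0,0],[0,0,0]]]'; python3 -c "
from h import *
go([.4687,.0731,.098],-2.4)"
```

```text
time: 4.78
position: [0.4675, 0.0731, 0.101]
tool_rot: [0.51, 0.488, -0.509, 0.492]
ft_force: [-0.3, 0.6, 0.4]
grip_width: 0.0401
tcp [0.4675 0.0731 0.101 ] q [-0.08  0.53  1.92 -0.    0.69 -0.04] turn [ 0.2  0.1 -0.2] | shift after turn [ 3.   1.2 -0.1] | shift now [ 3.   1.2 -0.1]
```

Close, at moderate force.

```bash
python3 -m inch '[[40,[3.5,0,0],[0,0,0]],[5,[0,0,0],[0,0,0]],[5,[0,0,0],[0,0,0]],[5,[0,0,0],[0,0,0]],[5,[0,0,0],[0,0,0]]]' 30; python3 -c "
from h import *
go([.4687,.0731,.105],-2.4)"
```

```text
time: 5.4
position: [0.4694, 0.0729, 0.0989]
tool_rot: [0.511, 0.487, -0.508, 0.493]
ft_force: [-0.9, 0.9, 0.5]
grip_width: 0.0137
tcp [0.4694 0.0729 0.0989] q [-0.08  0.54  1.92 -0.    0.68 -0.04] turn [ 0.2  0.1 -0.5] | shift after turn [-6.1 -0.7 -0.1] | shift now [-6.1 -0.6 -0.1]
```

```bash
python3 -m inch '[[5,[-3,0,0],[0,-0.8,0]],[5,[-3,0,0],[0,-0.8,0]],[5,[0,0,0],[0,0,0]]]'; python3 -c "
from h import *
go([.4687,.0731,.105],-2.4)"
```

```text
time: 5.78
position: [0.4692, 0.073, 0.1053]
tool_rot: [-0.503, -0.48, 0.516, -0.5]
ft_force: [0.2, -0.6, -0.1]
grip_width: 0.0135
tcp [0.4692 0.073  0.1053] q [-0.06  0.52  1.91 -0.05  0.7   0.02] turn [ 0.1  1.9 -0.5] | shift after turn [ 0.3 -0.5 -0. ] | shift now [ 0.3 -0.5 -0. ]
```

```bash
python3 -m inch '[[5,[0.2,0,12],[0,0,0]],[5,[0.2,0,12],[0,0,0]],[5,[0.2,0,12],[0,0,0]],[5,[0.2,0,12],[0,0,0]],[5,[0,0,0],[0,0,0]]]'
python3 - <<'E'
from h import *
go(np.array([.4692,.073,.107])-.1*np.array([.0426,.9991,0]),-2.4)
E
```

```text
time: 6.4
position: [0.4669, 0.0208, 0.1059]
tool_rot: [-0.503, -0.48, 0.517, -0.5]
ft_force: [1.1, 0.1, -0.6]
grip_width: 0.014
tcp [0.4669 0.0208 0.1059] q [-0.17  0.52  1.93 -0.05  0.68 -0.09] turn [ 0.1  1.9 -0.4] | shift after turn [-1.1  0.1 47.8] | shift now [ 0.5  0.  47.8]
```

```bash
python3 -m inch '[[5,[0.2,0,12],[0,0,0]],[5,[0.2,0,12],[0,0,0]],[5,[0.2,0,12],[0,0,0]],[5,[0.2,0,12],[0,0,0]],[5,[0,0,0],[0,0,0]],[5,[0,0,0],[0,0,0]]]'
python3 - <<'E'
from h import *
go(np.array([.4692,.073,.108])-.19*np.array([.0426,.9991,0]),-2.4)
a=snap("top")[200:340,200:400];b=snap("scene")[130:270,200:400]
cv2.imwrite("pics/g2.png",cv2.resize(np.vstack([a,b]),None,fx=2.1,fy=2.1,interpolation=2)[:,:,::-1])
E
```

```text
time: 7.15
position: [0.4645, -0.0308, 0.1066]
tool_rot: [-0.503, -0.48, 0.517, -0.499]
ft_force: [0.5, 0.1, -0.6]
grip_width: 0.0139
tcp [ 0.4645 -0.0308  0.1066] q [-0.29  0.51  1.94 -0.05  0.68 -0.21] turn [ 0.1  1.9 -0.4] | shift after turn [-1.4  0.2 86.1] | shift now [ 1.5  0.1 86.1]
```

View pics/g2.png

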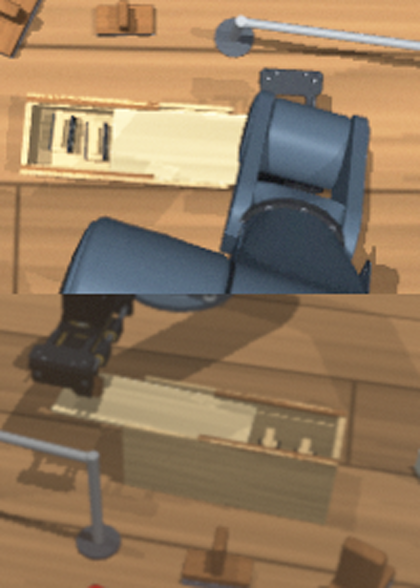

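The lid is half out (rear end at crop (112,140)), and two sign fins already show in the box. I slide on and lift it away.

```bash
python3 -m inch '[[5,[0.2,0,14],[0,0,0]],[5,[0.2,0,14],[0,0,0]],[5,[0.2,0,14],[0,0,0]],[5,[0.2,0,14],[0,0,0]],[5,[0.2,0,14],[0,0,0]],[5,[0.2,0,14],[0,0,0]],[5,[0.2,0,14],[0,0,0]],[5,[0,0,0],[0,0,0]]]' 45; python3 -m inch '[[5,[-10,0,0],[0,0.8,0]],[5,[-10,0,0],[0,0.8,0]],[5,[-10,0,0],[0,0.8,0]],[5,[-10,0,0],[0,0,0]],[5,[0,0,0],[0,0,0]]]'
python3 - <<'E'
from h import *
go([.440,-.24,.15],-2.4)
a=snap("scene")[130:270,130:400]
cv2.imwrite("pics/g3.png",cv2.resize(a,None,fx=2.1,fy=2.1,interpolation=2)[:,:,::-1])
E
```

```text
time: 8.25
position: [0.4608, -0.1363, 0.1087]
tool_rot: [-0.503, -0.479, 0.517, -0.5]
ft_force: [0.7, 0.1, -0.3]
grip_width: 0.0139
time: 8.88
position: [0.4606, -0.1346, 0.1523]
tool_rot: [0.515, 0.491, -0.504, 0.49]
ft_force: [-0.0, 0.4, -0.9]
grip_width: 0.0137
tcp [ 0.4606 -0.1346  0.1523] q [-0.53  0.44  1.87  0.02  0.83 -0.5 ] turn [ 0.2 -0.6 -0.5] | shift after turn [  2.3 -16.2 106.2] | shift now [  1.  -16.6 106.1]
```

View pics/g3.png

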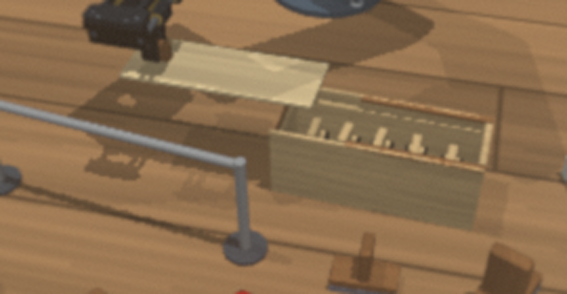

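Five signs stand in the box, with fins at about (315,128) to (453,155) in the crop. The lid is held level and clear.

```bash
python3 -m inch '[[5,[0,-3,18],[0,0,0]],[5,[0,-3,18],[0,0,0]],[5,[0,-3,18],[0,0,0]],[5,[0,-3,18],[0,0,0]],[5,[0,-3,18],[0,0,0]],[5,[0,-3,18],[0,0,0]],[5,[0,0,0],[0,-0.5,0]]]'; python3 -m inch '[[5,[18,0,0],[0,0,0]],[5,[18,0,0],[0,0,0]],[5,[18,0,0],[0,0,0]],[5,[18,0,0],[0,0,0]],[5,[18,0,0],[0,0,0]],[5,[18,0,0],[0,0,0]],[5,[0,0,0],[0,0,0]]]'
python3 - <<'E'
from h import *
go([.440,-.24,.012],-2.4)
E
```

```text
time: 9.8
position: [0.4358, -0.2501, 0.1487]
tool_rot: [0.512, 0.489, -0.508, 0.491]
ft_force: [-0.4, 1.5, -0.7]
grip_width: 0.014
time: 10.68
position: [0.4368, -0.2463, 0.0384]
tool_rot: [0.511, 0.49, -0.507, 0.491]
ft_force: [-0.1, 0.6, -0.7]
grip_width: 0.0137
tcp [ 0.4368 -0.2463  0.0384] q [-0.74  0.67  1.88  0.01  0.58 -0.71] turn [ 0.3 -0.2 -0.3] | shift after turn [26.4  2.9 -6.4] | shift now [26.5  2.8 -6.3]
```

```bash
python3 -m inch '[[5,[9,0,0],[0,0,0]],[5,[9,0,0],[0,0,0]],[5,[6,0,0],[0,0,0]],[5,[4,0,0],[0,0,0]],[5,[0,0,0],[0,0,0]]]'
python3 - <<'E'
from h import *
go([.440,-.24,.011],-2.4)
E
```

```text
time: 11.3
position: [0.4382, -0.2465, 0.0108]
tool_rot: [0.511, 0.489, -0.506, 0.493]
ft_force: [-0.3, 0.6, 2.7]
grip_width: 0.0136
tcp [ 0.4382 -0.2465  0.0108] q [-0.74  0.73  1.89  0.01  0.52 -0.71] turn [ 0.4 -0.1 -0.5] | shift after turn [-0.2  1.5 -6.6] | shift now [-0.2  1.6 -6.6]
```

Touchdown (2.7 N). Open and rise; then take a clear view for measuring.

```bash
python3 -m inch '[[40,[0,0,0],[0,0,0]],[40,[0,0,0],[0,0,0]],[40,[0,0,0],[0,0,0]],[40,[-15,0,0],[0,0,0]],[40,[-30,0,0],[0,0,0]],[40,[-40,0,0],[0,0,0]],[40,[-50,0,0],[0,0,0]],[40,[-50,0,0],[0,0,0]],[40,[-30,0,0],[0,0,0]],[40,[0,0,0],[0,0,0]]]'
python3 - <<'E'
from h import *
T=snap("top","top1.png");S=snap("scene","scene1.png")
t=[];
for n in("top","scene"):
    for k in("sign1_mid","box_lip"):
        print(n,k,[(np.round(d["pixel"],1).tolist(),round(d["confidence"],2)) for d in imaging.tip_of(n,k)])
    for d in imaging.cut_out(n,"sign1_mid"):print(n,np.round(d["box"],1),round(d["confidence"],2))
    for k in("lid_grip","lid_rear"):
        print(n,k,[(np.round(d["pixel"],1).tolist(),round(d["confidence"],2)) for d in imaging.tip_of(n,k)][:2])
cv2.imwrite("pics/v4.png",np.vstack([cv2.resize(T[235:335,195:395],(640,320),interpolation=2),cv2.resize(S[160:250,230:390],(480,270),interpolation=2).repeat(1,1) if 0 else cv2.resize(S[155:245,220:400],(640,280),interpolation=2)])[:,:,::-1])
E
```

```text
time: 12.55
position: [0.4362, -0.2468, 0.238]
tool_rot: [0.512, 0.487, -0.506, 0.494]
ft_force: [-0.2, -0.6, 0.7]
grip_width: 0.04
top sign1_mid []
top box_lip [([309.8, 269.5], 0.65)]
top [296.1 270.5   7.7  18.3] 0.71
top lid_grip [([405.0, 282.0], 0.87)]
top lid_rear [([326.1, 277.8], 0.92)]
scene sign1_mid [([277.3, 200.5], 0.58)]
scene box_lip [([264.3, 184.3], 0.95)]
scene [279.4 191.7  11.7   5.8] 0.49
scene lid_grip [([173.8, 182.0], 0.56), ([261.6, 313.8], 0.56)]
scene lid_rear [([243.2, 195.4], 0.92)]
```

View pics/v4.png

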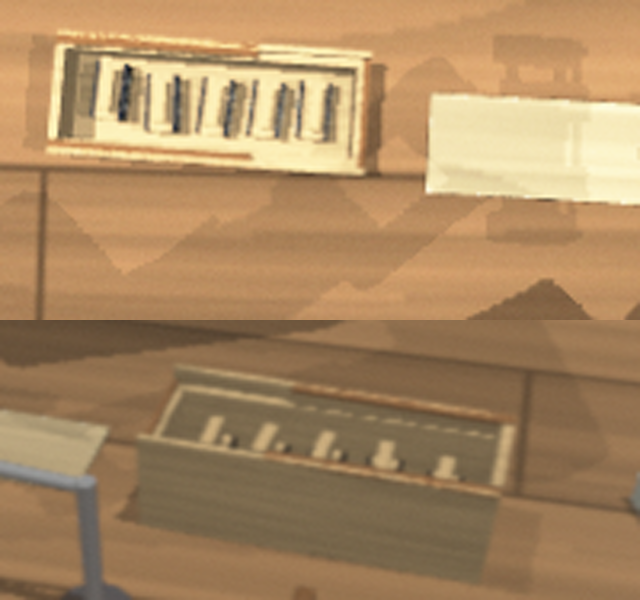

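The lid lies flat, with its near end at crop (430,145), well clear of the box. I enlarge the signs to pin down the fins.

Run:
```python
from h import *
T=cv2.imread("pics/top1.png");S=cv2.imread("pics/scene1.png")
a=cv2.resize(T[240:295,205:315],(800,400),interpolation=cv2.INTER_CUBIC)
b=cv2.resize(S[172:212,255:365],(800,200*800*40//(110*200)),interpolation=cv2.INTER_CUBIC)[:290]
b=cv2.resize(b,(550,200))
for i in range(0,110,10):cv2.putText(a,str(205+i),(int(i*800/110),10),0,.35,(0,0,255));cv2.putText(b,str(255+i),(i*5,8),0,.3,(0,0,255))
cv2.imwrite("pics/v5.png",np.vstack([a,np.pad(b,((0,0),(0,250),(0,0)))]))
```

```text
(no output)
```

View pics/v5.png

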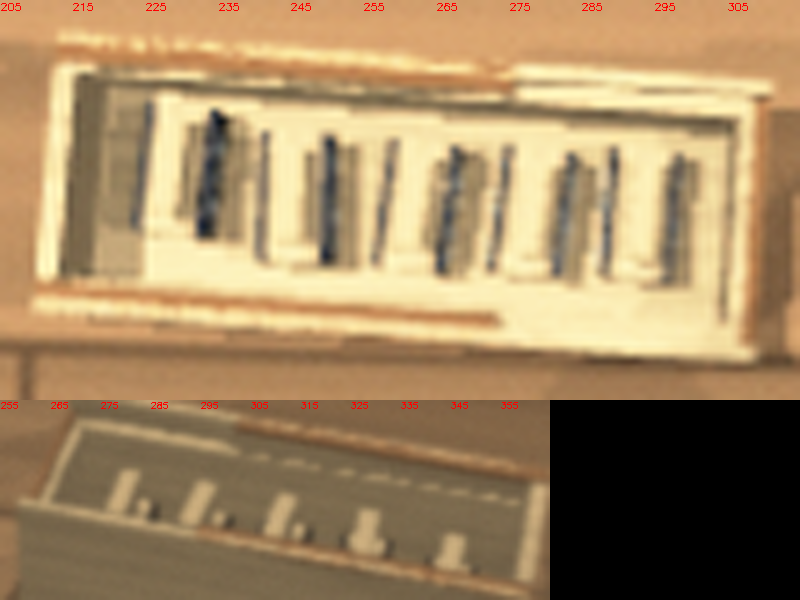

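Run:
```python
from h import *
ctr=np.array([.4727,.166,.006]);yd=np.array([.0426,.9991,0]);xd=np.array([.9991,-.0426,0])
L=[((150,105),(137,225),(217,115),(205,235)),((266,135),(260,260),(330,140),(327,262)),((392,140),(378,262),(457,150),(442,272)),((508,150),(493,270),(573,155),(560,277)),((614,150),(604,275),(680,157),(670,282))]
F=[(126,78),(200,87),(284,100),(367,115),(453,140)][::1]
for q in L:
    W=[atz("top",(205+x*.1375,240+y*.1375),.056) for x,y in q];c=sum(W)/4;e=W[0]+W[2]-W[1]-W[3]
    print("sign",c.round(4),"box xy",((c-ctr)@xd).round(4),((c-ctr)@yd).round(4),"yaw of x",np.degrees(np.arctan2(e[1],e[0])).round(1),"w",(np.linalg.norm(e)/2).round(3),"sep",np.linalg.norm(W[0]+W[1]-W[2]-W[3]).round(3)/2)
for x,y in F:
    c=atz("scene",(255+x/5,172+y/5),.082);print("fin scene",c.round(4),((c-ctr)@xd).round(4),((c-ctr)@yd).round(4))
T=cv2.imread("pics/top1.png").astype(int);
for n,us,l in(("top",range(324,436,4),lambda u:213+(u-314)*.137),("scene",range(128,238,4),lambda u:179+(u-119)*.243)):
    im=cv2.imread(f"pics/{n}0.png").astype(int);p=[]
    for u in us:
        g=int(round(l(u)));s=im[g-7:g+8,u];s=np.clip(s[:,0]-s[:,2]+20,0,None)+0.;p.append((u,g-7+(s*np.arange(15)).sum()/s.sum()))
    p=np.array(p);f=np.polyfit(*p.T,1);r=p[:,1]-np.polyval(f,p[:,0]);k=abs(r)<1;f=np.polyfit(*p[k].T,1)
    A,B=[atz(n,(u,np.polyval(f,u)),.144) for u in(us[0],us[-1])]
    if A[1]>B[1]:A,B=B,A
    print(n,f,"res",abs(p[k,1]-np.polyval(f,p[k,0])).max(),k.sum(),"x(-.05,-.15,-.25)",[round(A[0]+(B[0]-A[0])*(y-A[1])/(B[1]-A[1]),4) for y in(-.05,-.15,-.25)],"yaw",np.degrees(np.arctan2(*(B-A)[[1,0]])))
print("posts",[atz("top",p,.15).round(4) for p in((445,229),(312,211))],[atz("scene",p,.15).round(4) for p in((118,178),(246,209))])
```

```text
sign [0.4832 0.256  0.056 ] box xy 0.0066 0.0904 yaw of x -4.0 w 0.046 sep 0.0265
sign [0.4731 0.2099 0.056 ] box xy -0.0015 0.0439 yaw of x -0.3 w 0.047 sep 0.0255
sign [0.4717 0.1631 0.056 ] box xy -0.0009 -0.0029 yaw of x -5.3 w 0.047 sep 0.025
sign [0.47   0.1184 0.056 ] box xy -0.0007 -0.0477 yaw of x -5.3 w 0.047 sep 0.0255
sign [0.4698 0.0767 0.056 ] box xy 0.0009 -0.0893 yaw of x -3.5 w 0.048 sep 0.0255
fin scene [0.4653 0.0816 0.082 ] -0.0038 -0.0846
fin scene [0.4635 0.1225 0.082 ] -0.0074 -0.0438
fin scene [0.4637 0.1689 0.082 ] -0.0091 0.0025
fin scene [0.4657 0.2144 0.082 ] -0.0091 0.0481
fin scene [0.4752 0.2616 0.082 ] -0.0016 0.0956
top [1.35901671e-01 1.67116493e+02] res 0.238286150931458 20 x(-.05,-.15,-.25) [np.float64(0.6175), np.float64(0.606), np.float64(0.5946)] yaw 83.46447224673932
scene [  0.25026363 147.21042012] res 0.10533188566708418 28 x(-.05,-.15,-.25) [np.float64(0.6196), np.float64(0.6081), np.float64(0.5966)] yaw 83.45207440109962
posts [array([ 0.581 , -0.3267,  0.15  ]), array([0.6219, 0.0322, 0.15  ])] [array([ 0.5996, -0.3122,  0.15  ]), array([0.6359, 0.036 , 0.15  ])]
```

```bash
python3 -m inch '[[30,[0,0,-50],[10,0,0]],[30,[0,0,0],[10,0,0]],[30,[0,0,0],[10,0,0]],[30,[0,0,0],[10,0,0]],[30,[0,0,0],[10,0,0]],[30,[0,0,0],[10,0,0]],[30,[0,0,0],[10,0,0]],[30,[0,0,0],[10,0,0]],[30,[0,0,0],[10,0,0]],[30,[0,0,0],[0,0,0]]]'; python3 -c "
from h import *
go([.47,.078,.16],86.5)"
```

```text
time: 14.4
position: [0.4372, -0.1942, 0.2331]
tool_rot: [0.708, -0.029, -0.705, -0.032]
ft_force: [0.6, -0.3, 0.2]
grip_width: 0.03
tcp [ 0.4372 -0.1942  0.2331] q [-0.66  0.32  1.78  0.01  1.05  1.  ] turn [-1.5 -0.3  0.3] | shift after turn [  73.1 -273.7  -16.1] | shift now [  74.5 -273.7   -8.8]
```

```bash
python3 -m inch '[[30,[0,-45,-3],[-1.5,0,0]],[30,[0,-45,-3],[0,0,0]],[30,[0,-45,-3],[0,0,0]],[30,[0,-45,-3],[0,0,0]],[30,[0,-45,-3],[0,0,0]],[30,[0,-45,0],[0,0,0]],[30,[25,0,0],[0,0,0]],[30,[20,0,0],[0,0,0]],[30,[0,0,0],[0,0,0]]]'; python3 -c "
from h import *
go([.47,.078,.12],86.5)"
```

```text
time: 15.52
position: [0.4716, 0.0822, 0.1889]
tool_rot: [0.711, -0.01, -0.703, -0.012]
ft_force: [-0.0, -0.8, 0.2]
grip_width: 0.0297
tcp [0.4716 0.0822 0.1889] q [-0.06  0.38  1.84  0.    0.92  1.53] turn [ 1.7 -0.6  0.2] | shift after turn [68.9  4.3  1.4] | shift now [68.9  4.5  2.2]
```

```bash
python3 -m inch '[[30,[25,4,1],[1.5,-0.6,0]],[30,[25,0,0],[0,0,0]],[30,[20,0,0],[0,0,0]],[30,[0,0,0],[0,0,0]]]'; python3 -c "
from h import *
go([.47,.078,.061],86.5)"
```

```text
time: 16.02
position: [0.4746, 0.0773, 0.1205]
tool_rot: [0.709, -0.017, -0.704, -0.02]
ft_force: [-0.0, 0.2, -0.3]
grip_width: 0.0302
tcp [0.4746 0.0773 0.1205] q [-0.07  0.5   1.89  0.01  0.74  1.54] turn [ 0.5 -0.4  0.2] | shift after turn [59.5 -0.4  4.6] | shift now [59.4 -0.2  5. ]
```

```bash
python3 -m inch '[[30,[20,0,3],[0,0,0]],[30,[20,0,2],[0,0,0]],[30,[14,0,0],[0,0,0]],[30,[0,0,0],[0,0,0]]]'
python3 - <<'E'
from h import *
go([.47,.078,.061],86.5);print(get_obs()["ft_force"])
E
```

```text
time: 16.52
position: [0.4753, 0.0768, 0.0697]
tool_rot: [0.713, -0.017, -0.701, -0.018]
ft_force: [0.6, 0.6, 0.1]
grip_width: 0.03
tcp [0.4753 0.0768 0.0697] q [-0.07  0.6   1.93  0.01  0.6   1.54] turn [ 0.7 -1.   0.2] | shift after turn [ 8.7 -0.8  5.4] | shift now [ 8.6 -0.9  5.5]
[0.61544587 0.57515768 0.12354178]
```

```bash
python3 -m inch '[[30,[5,0,5],[0,-1,0]],[30,[3.5,0,1],[0,0,0]],[5,[0,0,0],[0,0,0]],[5,[0,0,0],[0,0,0]],[5,[0,0,0],[0,0,0]],[5,[0,0,0],[0,0,0]]]' 25
python3 - <<'E'
from h import *
go([.47,.078,.24],86.5)
E
```

```text
time: 17.27
position: [0.4708, 0.0771, 0.0625]
tool_rot: [0.708, -0.016, -0.706, -0.018]
ft_force: [0.6, 0.2, -0.7]
grip_width: 0.0098
tcp [0.4708 0.0771 0.0625] q [-0.07  0.61  1.93  0.01  0.59  1.54] turn [ 0.7 -0.2  0.2] | shift after turn [-177.5   -0.8    0.8] | shift now [-177.5   -1.4    0.2]
```

```bash
python3 -m inch '[[5,[-15,0,0],[0,0,0]],[5,[-20,0,0],[0,0,0]],[5,[-20,0,0],[0,0,0]],[5,[-20,0,0],[0,0,0]],[5,[-25,0,0],[0,0,0]],[5,[-25,0,0],[0,0,0]],[5,[-25,0,0],[0,0,0]],[5,[-25,0,0],[0,0,0]],[5,[0,0,0],[0,0,0]]]' 35;python3 -m inch '[[5,[0,30,0],[-10,0,0]],[5,[0,30,0],[-10,0,0]],[5,[0,0,0],[-10,0,0]],[5,[0,0,0],[-10,0,0]],[5,[0,0,0],[-10,0,0]],[5,[0,0,0],[-10,0,0]],[5,[0,0,0],[-10,0,0]],[5,[0,0,0],[-10,0,0]],[5,[0,0,0],[-10,0,0]],[5,[0,0,0],[0,0,0]]]'
python3 - <<'E'
from h import *
def hang(s,z):y=-.145+s*.9935;return [.607+.115*(y+.15),y,z]
go(hang(-.128,.235),-6.5)
E
```

```text
time: 18.4
position: [0.468, 0.0767, 0.2417]
tool_rot: [-0.706, 0.016, 0.707, 0.018]
ft_force: [-0.0, 0.8, -1.3]
grip_width: 0.0098
time: 19.65
position: [0.4606, 0.0166, 0.2274]
tool_rot: [0.495, 0.509, -0.504, 0.491]
ft_force: [-0.3, -0.7, -0.7]
grip_width: 0.0095
tcp [0.4606 0.0166 0.2274] q [-0.21  0.31  1.81  0.    1.05 -0.21] turn [ 6.6 -0.4  1.6] | shift after turn [ -7.6 164.2 272. ] | shift now [-13.7 131.8 288.8]
```

```bash
python3 -m inch '[[5,[-6,0,0],[6.6,0,1.5]],[5,[-2,20,38],[0,0,0]],[5,[-2,20,38],[0,0,0]],[5,[-2,20,38],[0,0,0]],[5,[-2,20,38],[0,0,0]],[5,[-1,20,38],[0,0,0]],[5,[-1,20,38],[0,0,0]],[5,[-1,20,20],[0,0,0]],[5,[0,0,0],[0,0,0]],[5,[0,0,0],[0,0,0]]]'
cat >> h.py <<'E'
def hang(s,z,off=0):y=-.145+s*.9935;return [.607+off+.115*(y+.15),y,z]
E
python3 -c "
from h import *
go(hang(-.128,.22),-6.5)"
```

```text
time: 20.9
position: [0.5645, -0.2526, 0.2305]
tool_rot: [-0.535, -0.47, 0.536, -0.453]
ft_force: [-0.2, 0.2, -1.4]
grip_width: 0.0096
tcp [ 0.5645 -0.2526  0.2305] q [-0.6   0.52  1.42  0.    1.22 -0.46] turn [-2.  -0.8  1.1] | shift after turn [10.5 30.5 16.2] | shift now [ 9.7 31.2 15.3]
```

```bash
python3 -m inch '[[5,[0,0,8],[-2,-0.8,1]],[5,[0,15,8],[0,0,0]],[5,[0,15,0],[0,0,0]],[5,[3,2,0],[0,0,0]],[5,[0,0,0],[0,0,0]]]'; python3 -c "
from h import *
go(hang(-.128,.195),-6.5)"
```

```text
time: 21.52
position: [0.5918, -0.2655, 0.2254]
tool_rot: [-0.526, -0.474, 0.528, -0.468]
ft_force: [-1.6, 0.5, -0.7]
grip_width: 0.0097
tcp [ 0.5918 -0.2655  0.2254] q [-0.59  0.56  1.36  0.    1.23 -0.48] turn [ 0.1 -0.2  0.4] | shift after turn [30.4  1.9  6.5] | shift now [30.4  2.1  6.6]
```

```bash
python3 -m inch '[[5,[6,2,3],[0,0,0]],[5,[4,2,3],[0,0,0]],[5,[0,0,0],[0,0,0]],[5,[0,0,0],[0,0,0]]]'
python3 - <<'E'
from h import *
go(hang(-.128,.195),-6.5)
S=snap("scene");T=snap("top")
cv2.imwrite("pics/v6.png",np.hstack([cv2.resize(S[130:240,90:250],(480,330),interpolation=2),cv2.resize(T[180:290,370:476],(318,330),interpolation=2)])[:,:,::-1])
E
```

```text
time: 22.02
position: [0.5943, -0.2716, 0.2143]
tool_rot: [-0.526, -0.475, 0.528, -0.468]
ft_force: [-0.4, 0.9, -0.9]
grip_width: 0.01
tcp [ 0.5943 -0.2716  0.2143] q [-0.6   0.58  1.36 -0.    1.22 -0.49] turn [ 0.1 -0.3  0.5] | shift after turn [19.3 -1.2  0.7] | shift now [19.3 -1.1  0.8]
```

View pics/v6.png

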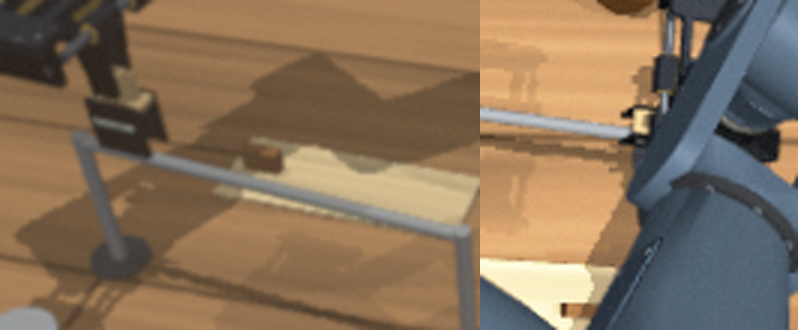

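The scene crop shows the sign (125,120) just above the bar, its −y edge near the post, so I shift it +5 mm in y. The top crop shows the fin (645,122) in line with the bar. I lower it.

```bash
python3 -m inch '[[5,[7,-1,-4],[0,0,0.5]],[5,[7,0,0],[0,0,0]],[5,[6,0,0],[0,0,0]],[5,[0,0,0],[0,0,0]]]'
python3 - <<'E'
from h import *
go(hang(-.123,.163),-6.5);print(get_obs()["ft_force"])
E
```

```text
time: 22.62
position: [0.5933, -0.2668, 0.1928]
tool_rot: [0.528, 0.473, -0.526, 0.47]
ft_force: [0.0, -0.2, -0.6]
grip_width: 0.0096
tcp [ 0.5933 -0.2668  0.1928] q [-0.6   0.6   1.39  0.    1.16 -0.49] turn [ 0.1 -0.3  0. ] | shift after turn [29.8  0.3  0.4] | shift now [29.8  0.3  0.6]
[ 0.03640987 -0.19486241 -0.60845059]
```

```bash
python3 -m inch '[[5,[10,0,0],[0,0,0]],[5,[10,0,0],[0,0,0]],[5,[8,0,0],[0,0,0]],[5,[4,0,0],[0,0,0]],[5,[0,0,0],[0,0,0]]]'
python3 - <<'E'
from h import *
go(hang(-.123,.163),-6.5);print(get_obs()["ft_force"])
E
```

```text
time: 23.25
position: [0.5938, -0.267, 0.1615]
tool_rot: [0.528, 0.472, -0.526, 0.47]
ft_force: [-0.5, 0.8, -0.5]
grip_width: 0.0095
tcp [ 0.5938 -0.267   0.1615] q [-0.6   0.63  1.42  0.    1.09 -0.49] turn [ 0.1 -0.2 -0. ] | shift after turn [-1.5 -0.3  0.3] | shift now [-1.5 -0.3  0.3]
[-0.54404658  0.78016518 -0.49656576]
```

```bash
python3 -m inch '[[26,[0,0,0],[0,0,0]],[26,[0,0,0],[0,0,0]],[26,[0,0,0],[0,0,0]],[26,[-12,0,0],[0,0,0]],[26,[-25,0,0],[0,0,0]],[26,[-25,0,0],[0,0,0]],[26,[0,0,0],[0,0,0]]]'
python3 - <<'E'
from h import *
go([.470,.12,.2],86.5)
S=snap("scene");T=snap("top")
cv2.imwrite("pics/v7.png",np.hstack([cv2.resize(S[130:240,90:250],(480,330),interpolation=2),cv2.resize(T[180:290,370:476],(318,330),interpolation=2)])[:,:,::-1])
E
```

```text
time: 24.12
position: [0.5943, -0.2676, 0.2262]
tool_rot: [0.529, 0.472, -0.526, 0.471]
ft_force: [-1.0, 0.3, -0.6]
grip_width: 0.026
tcp [ 0.5943 -0.2676  0.2262] q [-0.6   0.56  1.36  0.    1.22 -0.49] turn [87.1 -0.3  0.1] | shift after turn [  26.2 -379.3  147.7] | shift now [  27.4 -166.8 -371.3]
```

View pics/v7.png

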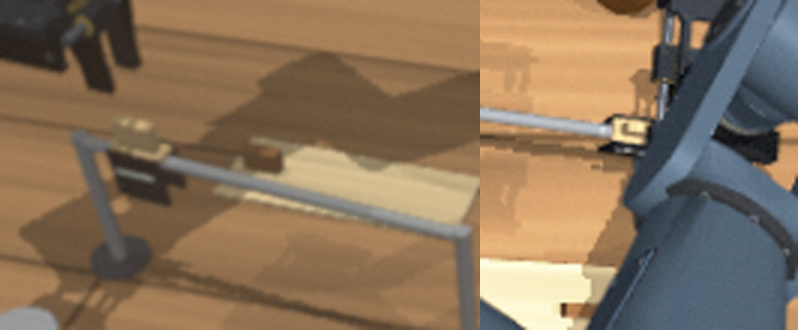

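The first sign hangs astride the bar at crop (145,160). Back for the second.

```bash
python3 -m inch '[[30,[0,-20,-46],[0,0,0]],[30,[0,-20,-46],[0,0,0]],[30,[0,-20,-46],[0,0,0]],[30,[0,-20,-46],[0,0,0]],[30,[0,-20,-46],[0,0,0]],[30,[0,-20,-46],[0,0,0]],[30,[0,-20,-46],[0,0,0]],[30,[0,-20,-46],[0,0,0]],[30,[0,0,0],[0,0,0]]]'; python3 -m inch '[[30,[0,0,0],[9.8,0,0]],[30,[0,0,0],[9.8,0,0]],[30,[0,0,0],[9.8,0,0]],[30,[0,0,0],[9.8,0,0]],[30,[0,0,0],[9.8,0,0]],[30,[0,0,0],[9.8,0,0]],[30,[0,0,0],[9.8,0,0]],[30,[0,0,0],[9.8,0,0]],[30,[0,0,0],[9,0,0]],[30,[0,0,0],[0,0,0]]]';python3 - <<'E'
from h import *
go([.470,.12,.11],86.5)
E
```

```text
time: 25.35
position: [0.4648, 0.1284, 0.2167]
tool_rot: [-0.525, -0.478, 0.531, -0.462]
ft_force: [-1.1, -0.2, -0.3]
grip_width: 0.0297
time: 26.6
position: [0.464, 0.1187, 0.2084]
tool_rot: [-0.693, 0.043, 0.718, 0.046]
ft_force: [0.8, 0.6, 0.8]
grip_width: 0.03
tcp [0.464  0.1187 0.2084] q [0.01 0.37 1.78 0.01 1.03 1.71] turn [-3.8  2.1  0.2] | shift after turn [98.4 -1.7 -5.9] | shift now [98.2 -1.9 -9.4]
```

```bash
python3 -m inch '[[30,[25,-1,-3],[-3.8,2,0]],[30,[25,0,0],[0,0,0]],[30,[25,0,0],[0,0,0]],[30,[23,0,0],[0,0,0]],[30,[0,0,0],[0,0,0]]]';python3 - <<'E'
from h import *
go([.470,.12,.062],86.5)
E
```

```text
time: 27.22
position: [0.4678, 0.1163, 0.1065]
tool_rot: [-0.707, 0.016, 0.707, 0.017]
ft_force: [0.2, -0.2, 0.6]
grip_width: 0.03
tcp [0.4678 0.1163 0.1065] q [0.01 0.53 1.89 0.   0.72 1.63] turn [0.8 0.  0.1] | shift after turn [44.5 -3.8 -2. ] | shift now [44.5 -3.7 -2. ]
```

```bash
python3 -m inch '[[30,[2,-4,-2],[0.8,0,0]],[30,[18,0,0],[0,0,0]],[30,[14,0,1],[0,0,0]],[30,[9,0,1],[0,0,0]],[30,[3,0,0],[0,0,0]],[30,[0,0,0],[0,0,0]]]';python3 - <<'E'
from h import *
go([.470,.12,.062],86.5);print(get_obs()["ft_force"])
E
```

```text
time: 27.98
position: [0.4721, 0.1207, 0.0619]
tool_rot: [0.71, -0.02, -0.704, -0.022]
ft_force: [0.3, -0.7, 0.1]
grip_width: 0.0297
tcp [0.4721 0.1207 0.0619] q [0.02 0.62 1.91 0.   0.6  1.65] turn [ 0.1 -0.5  0.2] | shift after turn [-0.1  0.8  2. ] | shift now [-0.1  0.8  2. ]
[ 0.2886185  -0.71775221  0.08949301]
```

Close, lift, move toward the rail and turn.

```bash
python3 -m inch '[[5,[0,0,0],[0,0,0]],[5,[0,0,0],[0,0,0]],[5,[0,0,0],[0,0,0]],[5,[-15,0,0],[0,0,0]],[5,[-20,0,0],[0,0,0]],[5,[-20,0,0],[0,0,0]],[5,[-20,0,0],[0,0,0]],[5,[-25,0,0],[0,0,0]],[5,[-25,0,0],[0,0,0]],[5,[-25,0,0],[0,0,0]],[5,[-30,0,0],[0,0,0]],[5,[0,0,0],[0,0,0]]]' 35;python3 -m inch '[[5,[0,45,0],[0,0,0]],[5,[0,45,0],[0,0,0]],[5,[-3,0,0],[-10,0,0]],[5,[-2,0,0],[-10,0,0]],[5,[-2,0,0],[-10,0,0]],[5,[-2,0,0],[-10,0,0]],[5,[-2,0,0],[-10,0,0]],[5,[-2,0,0],[-10,0,0]],[5,[-2,0,0],[-10,0,0]],[5,[-2,0,0],[-10,0,0]],[5,[-2,0,0],[-7,0,0]],[5,[0,0,0],[0,0,0]]]'
python3 - <<'E'
from h import *
go(hang(-.060,.225),-6.5)
E
```

```text
time: 29.48
position: [0.4694, 0.1203, 0.2557]
tool_rot: [0.712, -0.02, -0.701, -0.022]
ft_force: [0.2, 0.5, -1.8]
grip_width: 0.0096
time: 30.98
position: [0.4516, 0.0294, 0.2662]
tool_rot: [-0.515, -0.488, 0.516, -0.48]
ft_force: [0.1, 0.3, -1.1]
grip_width: 0.0095
tcp [0.4516 0.0294 0.2662] q [-0.19  0.24  1.79  0.01  1.13 -0.13] turn [ 2.9 -0.3  0.5] | shift after turn [ 41.2 174.6 215.6] | shift now [ 38.5 163.9 224.4]
```

```bash
python3 -m inch '[[5,[0,0,0],[3,0,0]],[5,[3,26,36],[0,0,0]],[5,[3,26,36],[0,0,0]],[5,[3,26,36],[0,0,0]],[5,[3,26,36],[0,0,0]],[5,[3,26,36],[0,0,0]],[5,[3,26,25],[0,0,0]],[5,[0,10,5],[0,0,0]],[5,[0,0,0],[0,0,0]],[5,[0,0,0],[0,0,0]]]'; python3 -c "
from h import *
go(hang(-.06,.215),-6.5)"
```

```text
time: 32.22
position: [0.5871, -0.2017, 0.2369]
tool_rot: [-0.53, -0.474, 0.535, -0.456]
ft_force: [-0.7, 0.1, -1.3]
grip_width: 0.0096
tcp [ 0.5871 -0.2017  0.2369] q [-0.51  0.52  1.41  0.    1.24 -0.38] turn [-1.2 -0.7  1.3] | shift after turn [21.9 13.8  1.4] | shift now [21.5 14.4  1.3]
```

```bash
python3 -m inch '[[5,[5,8,1],[-1.2,-0.7,1.3]],[5,[8,6,0],[0,0,0]],[5,[6,1,0],[0,0,0]],[5,[0,0,0],[0,0,0]]]'; python3 -c "
from h import *
go(hang(-.06,.163),-6.5)"
```

```text
time: 32.72
position: [0.6015, -0.2014, 0.2168]
tool_rot: [-0.527, -0.472, 0.527, -0.472]
ft_force: [1.0, 0.3, -1.0]
grip_width: 0.0095
tcp [ 0.6015 -0.2014  0.2168] q [-0.5   0.55  1.41 -0.    1.18 -0.39] turn [0.2 0.  0. ] | shift after turn [53.8 -0.4  3.2] | shift now [53.8 -0.4  3.2]
```

```bash
python3 -m inch '[[5,[9,0,1],[0,0,0]],[5,[10,0,0],[0,0,0]],[5,[8,0,0],[0,0,0]],[5,[0,0,0],[0,0,0]]]'; python3 -c "
from h import *
go(hang(-.06,.163),-6.5)"; python3 -m inch '[[5,[9,0,0],[0,0,0]],[5,[9,0,0],[0,0,0]],[5,[5,0,0],[0,0,0]],[5,[3,0,0],[0,0,0]],[5,[0,0,0],[0,0,0]]]'; python3 -c "
from h import *
go(hang(-.06,.1615),-6.5)"
```

```text
time: 33.22
position: [0.6009, -0.2027, 0.1874]
tool_rot: [-0.527, -0.472, 0.527, -0.471]
ft_force: [-0.5, -0.3, -0.1]
grip_width: 0.0096
tcp [ 0.6009 -0.2027  0.1874] q [-0.5   0.58  1.44 -0.    1.12 -0.39] turn [ 0.2 -0.   0.1] | shift after turn [24.4  0.   2. ] | shift now [24.4  0.1  2. ]
time: 33.85
position: [0.6016, -0.2031, 0.1621]
tool_rot: [-0.527, -0.471, 0.527, -0.472]
ft_force: [0.1, -0.0, -1.0]
grip_width: 0.01
tcp [ 0.6016 -0.2031  0.1621] q [-0.5   0.61  1.46 -0.    1.07 -0.39] turn [ 0.2  0.1 -0. ] | shift after turn [ 0.6 -0.7  1.5] | shift now [ 0.6 -0.7  1.5]
```

Release, rise, go back for the third (sign at y≈0.166).

```bash
python3 -m inch '[[5,[1,0,0],[0,0,0]],[26,[0,0,0],[0,0,0]],[26,[0,0,0],[0,0,0]],[26,[0,0,0],[0,0,0]],[26,[-12,0,0],[0,0,0]],[26,[-25,0,0],[0,0,0]],[26,[-25,0,0],[0,0,0]],[26,[-10,0,0],[0,0,0]]]'; python3 -m inch '[[30,[0,-22,-45],[0,0,0]],[30,[0,-22,-45],[0,0,0]],[30,[0,-22,-45],[0,0,0]],[30,[0,-22,-45],[0,0,0]],[30,[0,-22,-45],[0,0,0]],[30,[0,-22,-45],[0,0,0]],[30,[0,-22,-45],[0,0,0]],[30,[0,-20,-45],[0,0,0]],[30,[0,0,0],[0,0,0]]]'; python3 -m inch '[[30,[0,0,0],[9.8,0,0]],[30,[0,0,0],[9.8,0,0]],[30,[0,0,0],[9.8,0,0]],[30,[0,0,0],[9.8,0,0]],[30,[0,0,0],[9.8,0,0]],[30,[0,0,0],[9.8,0,0]],[30,[0,0,0],[9.8,0,0]],[30,[0,0,0],[9.8,0,0]],[30,[0,0,0],[6,0,0]],[30,[0,0,0],[0,0,0]]]';python3 - <<'E'
from h import *
go([.471,.165,.11],86)
cv2.imwrite("pics/v8.png",cv2.resize(snap("scene")[130:240,90:390],(780,286),interpolation=2)[:,:,::-1])
E
```

```text
time: 34.85
position: [0.6016, -0.2031, 0.2358]
tool_rot: [-0.527, -0.471, 0.527, -0.472]
ft_force: [-0.5, 0.3, -0.0]
grip_width: 0.0257
time: 35.98
position: [0.4658, 0.1834, 0.236]
tool_rot: [0.529, 0.469, -0.527, 0.473]
ft_force: [0.5, 0.0, 0.1]
grip_width: 0.03
time: 37.22
position: [0.4698, 0.1739, 0.2359]
tool_rot: [0.709, -0.028, -0.704, -0.023]
ft_force: [-0.3, 0.4, 0.5]
grip_width: 0.0301
tcp [0.4698 0.1739 0.2359] q [ 0.14  0.34  1.72 -0.01  1.07  1.78] turn [-0.1 -0.4 -0.4] | shift after turn [125.9   8.8  -1.8] | shift now [126.    7.9  -0.9]
```

View pics/v8.png

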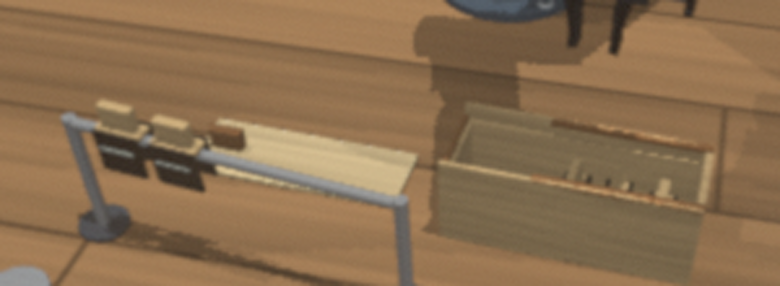

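Two signs hang (120,150 and 178,165), and the other three are still standing in the box. On to the third.

```bash
python3 -m inch '[[30,[25,8,0],[0,-0.4,-0.4]],[30,[30,0,0],[0,0,0]],[30,[30,0,0],[0,0,0]],[30,[30,0,0],[0,0,0]],[30,[10,0,0],[0,0,0]],[30,[0,0,0],[0,0,0]]]';python3 - <<'E'
from h import *
go([.471,.165,.062],86)
E
```

```text
time: 38.02
position: [0.4735, 0.1633, 0.1093]
tool_rot: [0.709, -0.023, -0.704, -0.023]
ft_force: [-0.8, -0.4, -0.0]
grip_width: 0.0299
tcp [0.4735 0.1633 0.1093] q [ 0.11  0.54  1.85 -0.    0.75  1.75] turn [ 0.3 -0.4  0. ] | shift after turn [47.3 -1.5  2.7] | shift now [47.2 -1.5  3. ]
```

```bash
python3 -m inch '[[30,[5,-1,3],[0,0,0]],[30,[18,0,1],[0,0,0]],[30,[14,0,1],[0,0,0]],[30,[9,0,1],[0,0,0]],[30,[3,0,0],[0,0,0]],[30,[0,0,0],[0,0,0]],[5,[0,0,0],[0,0,0]],[5,[0,0,0],[0,0,0]],[5,[0,0,0],[0,0,0]]]';python3 - <<'E'
from h import *
go([.471,.165,.062],86);print(get_obs()["ft_force"])
E
```

```text
time: 39.15
position: [0.4717, 0.1655, 0.0627]
tool_rot: [0.713, -0.022, -0.701, -0.023]
ft_force: [-0.4, 0.3, -0.8]
grip_width: 0.0096
tcp [0.4717 0.1655 0.0627] q [ 0.11  0.62  1.89 -0.    0.61  1.75] turn [ 0.4 -1.   0.1] | shift after turn [0.7 0.6 0.7] | shift now [0.7 0.6 0.7]
[-0.42816571  0.29137182 -0.76696019]
```

```bash
python3 -m inch '[[5,[-15,0,0],[0,-1,0]],[5,[-20,0,0],[0,0,0]],[5,[-20,0,0],[0,0,0]],[5,[-20,0,0],[0,0,0]],[5,[-25,0,0],[0,0,0]],[5,[-25,0,0],[0,0,0]],[5,[-25,0,0],[0,0,0]],[5,[-25,0,0],[0,0,0]],[5,[0,0,0],[0,0,0]]]' 35;python3 -m inch '[[5,[0,45,0],[0,0,0]],[5,[0,45,0],[0,0,0]],[5,[0,45,0],[0,0,0]],[5,[-1,0,0],[-10,0,0]],[5,[-1,0,0],[-10,0,0]],[5,[-1,0,0],[-10,0,0]],[5,[-1,0,0],[-10,0,0]],[5,[-1,0,0],[-10,0,0]],[5,[-1,0,0],[-10,0,0]],[5,[-1,0,0],[-10,0,0]],[5,[-1,0,0],[-10,0,0]],[5,[-1,0,0],[-10,0,0]]]'
python3 - <<'E'
from h import *
go(hang(.006,.225),-6.5)
E
```

```text
time: 40.28
position: [0.4697, 0.1648, 0.2426]
tool_rot: [-0.705, 0.022, 0.708, 0.023]
ft_force: [0.5, 0.0, -0.5]
grip_width: 0.01
time: 41.78
position: [0.4498, 0.027, 0.2354]
tool_rot: [-0.496, -0.507, 0.509, -0.487]
ft_force: [-0.6, 0.9, -0.4]
grip_width: 0.0096
tcp [0.4498 0.027  0.2354] q [-0.19  0.29  1.81  0.    1.07 -0.18] turn [ 5.8 -0.3  1.9] | shift after turn [ 10.4 176.2 147.1] | shift now [  3.9 160.6 164.3]
```

```bash
python3 -m inch '[[5,[0,0,0],[6,0,1.5]],[5,[0,28,25],[0,0,0]],[5,[0,28,25],[0,0,0]],[5,[0,28,25],[0,0,0]],[5,[0,28,25],[0,0,0]],[5,[0,28,24],[0,0,0]],[5,[0,28,20],[0,0,0]],[5,[0,0,0],[0,0,0]],[5,[0,0,0],[0,0,0]]]'; python3 -c "
from h import *
go(hang(.006,.215),-6.5)"
```

```text
time: 42.9
position: [0.5938, -0.1371, 0.2158]
tool_rot: [-0.523, -0.481, 0.534, -0.458]
ft_force: [0.1, 0.5, -0.2]
grip_width: 0.01
tcp [ 0.5938 -0.1371  0.2158] q [-0.41  0.53  1.45  0.    1.2  -0.29] turn [-0.2 -0.7  2. ] | shift after turn [ 0.8 14.5  0.3] | shift now [ 0.3 14.6  0.3]
```

```bash
python3 -m inch '[[5,[0,8,1],[0,-0.7,2]],[5,[0,7,0],[0,0,0]],[5,[0,2,0],[0,0,0]],[5,[0,0,0],[0,0,0]]]'; python3 -c "
from h import *
go(hang(.006,.163),-6.5)"
```

```text
time: 43.4
position: [0.6079, -0.1368, 0.2138]
tool_rot: [-0.527, -0.472, 0.529, -0.469]
ft_force: [-0.6, -1.0, -1.8]
grip_width: 0.01
tcp [ 0.6079 -0.1368  0.2138] q [-0.4   0.54  1.44 -0.    1.17 -0.28] turn [-0.1 -0.1  0.3] | shift after turn [50.8  0.6  2.1] | shift now [50.8  0.9  2.2]
```

```bash
python3 -m inch '[[5,[9,0.5,2],[0,0,0]],[5,[10,0,0],[0,0,0]],[5,[8,0,0],[0,0,0]],[5,[0,0,0],[0,0,0]]]'; python3 -c "
from h import *
go(hang(.006,.163),-6.5)"; python3 -m inch '[[5,[9,0,0],[0,0,0]],[5,[9,0,0],[0,0,0]],[5,[5,0,0],[0,0,0]],[5,[2,0,0],[0,0,0]],[5,[0,0,0],[0,0,0]]]'; python3 -c "
from h import *
go(hang(.006,.1615),-6.5)"
```

```text
time: 43.9
position: [0.6071, -0.1387, 0.1842]
tool_rot: [-0.527, -0.473, 0.529, -0.468]
ft_force: [-0.4, -1.2, -0.3]
grip_width: 0.0093
tcp [ 0.6071 -0.1387  0.1842] q [-0.4   0.57  1.47 -0.    1.11 -0.29] turn [-0.1 -0.1  0.4] | shift after turn [21.2  1.1  0.2] | shift now [21.2  1.3  0.2]
time: 44.52
position: [0.6077, -0.1392, 0.1623]
tool_rot: [-0.527, -0.472, 0.529, -0.469]
ft_force: [-0.7, -0.4, -0.3]
grip_width: 0.01
tcp [ 0.6077 -0.1392  0.1623] q [-0.4   0.6   1.49 -0.    1.06 -0.29] turn [-0.1 -0.   0.3] | shift after turn [ 0.8  0.5 -0.2] | shift now [ 0.8  0.5 -0.2]
```

```bash
python3 -m inch '[[5,[1,0,0],[0,0,0]],[26,[0,0,0],[0,0,0]],[26,[0,0,0],[0,0,0]],[26,[0,0,0],[0,0,0]],[26,[-12,0,0],[0,0,0]],[26,[-25,0,0],[0,0,0]],[26,[-25,0,0],[0,0,0]],[26,[-10,0,0],[0,0,0]]]'; python3 -m inch '[[30,[0,-21,-42],[0,0,0]],[30,[0,-21,-42],[0,0,0]],[30,[0,-21,-42],[0,0,0]],[30,[0,-21,-42],[0,0,0]],[30,[0,-21,-42],[0,0,0]],[30,[0,-21,-42],[0,0,0]],[30,[0,-21,-42],[0,0,0]],[30,[0,-21,-42],[0,0,0]],[30,[0,0,0],[0,0,0]]]'; python3 -m inch '[[30,[0,0,0],[9.8,0,0]],[30,[0,0,0],[9.8,0,0]],[30,[0,0,0],[9.8,0,0]],[30,[0,0,0],[9.8,0,0]],[30,[0,0,0],[9.8,0,0]],[30,[0,0,0],[9.8,0,0]],[30,[0,0,0],[9.8,0,0]],[30,[0,0,0],[9.8,0,0]],[30,[0,0,0],[9,0,0]],[30,[0,0,0],[0,0,0]]]';python3 - <<'E'
from h import *
go([.473,.211,.11],88)
E
```

```text
time: 45.52
position: [0.608, -0.1392, 0.2352]
tool_rot: [-0.527, -0.472, 0.529, -0.468]
ft_force: [0.9, 0.3, -0.0]
grip_width: 0.026
time: 46.65
position: [0.4772, 0.223, 0.2371]
tool_rot: [-0.528, -0.47, 0.529, -0.469]
ft_force: [-0.1, -0.1, 0.5]
grip_width: 0.0301
time: 47.9
position: [0.4808, 0.2136, 0.2367]
tool_rot: [-0.705, 0.048, 0.706, 0.044]
ft_force: [-0.6, -0.7, 0.0]
grip_width: 0.03
tcp [0.4808 0.2136 0.2367] q [ 0.21  0.38  1.66 -0.01  1.11  1.91] turn [-5.4  0.1 -0.3] | shift after turn [126.7   2.9   7.7] | shift now [126.7   3.    7.3]
```

```bash
python3 -m inch '[[30,[25,3,5],[-5.4,0,0]],[30,[30,0,2],[0,0,0]],[30,[30,0,2],[0,0,0]],[30,[30,0,1],[0,0,0]],[30,[10,0,0],[0,0,0]],[30,[0,0,0],[0,0,0]]]';python3 - <<'E'
from h import *
go([.473,.211,.062],88)
E
```

```text
time: 48.65
position: [0.4744, 0.2078, 0.1099]
tool_rot: [0.709, -0.009, -0.705, -0.005]
ft_force: [0.6, -0.3, 0.1]
grip_width: 0.0303
tcp [0.4744 0.2078 0.1099] q [ 0.2   0.56  1.8  -0.01  0.78  1.8 ] turn [ 0.9 -0.3 -0.3] | shift after turn [47.9 -3.2  1.5] | shift now [47.9 -3.4  1.7]
```

```bash
python3 -m inch '[[30,[5,-3.5,2],[0,0,0]],[30,[18,0,1],[0,0,0]],[30,[14,0,1],[0,0,0]],[30,[9,0,1],[0,0,0]],[30,[3,0,0],[0,0,0]],[30,[0,0,0],[0,0,0]],[5,[0,0,0],[0,0,0]],[5,[0,0,0],[0,0,0]],[5,[0,0,0],[0,0,0]]]';python3 - <<'E'
from h import *
go([.473,.211,.062],88);print(get_obs()["ft_force"])
E
```

```text
time: 49.78
position: [0.4741, 0.2128, 0.0636]
tool_rot: [0.713, -0.007, -0.701, -0.005]
ft_force: [0.7, -0.1, -1.0]
grip_width: 0.0094
tcp [0.4741 0.2128 0.0636] q [ 0.21  0.64  1.83 -0.01  0.66  1.81] turn [ 1.  -0.9 -0.1] | shift after turn [1.6 1.8 1. ] | shift now [1.6 1.8 1.1]
[ 0.69812217 -0.0728956  -1.04436081]
```

```bash
python3 -m inch '[[5,[-15,0,0],[0,-1,0]],[5,[-20,0,0],[0,0,0]],[5,[-20,0,0],[0,0,0]],[5,[-20,0,0],[0,0,0]],[5,[-25,0,0],[0,0,0]],[5,[-25,0,0],[0,0,0]],[5,[-25,0,0],[0,0,0]],[5,[-25,0,0],[0,0,0]],[5,[0,0,0],[0,0,0]]]' 35;python3 -m inch '[[5,[0,55,0],[0,0,0]],[5,[0,55,0],[0,0,0]],[5,[0,55,0],[0,0,0]],[5,[-1,0,0],[-9.7,0,0]],[5,[-1,0,0],[-9.7,0,0]],[5,[-1,0,0],[-9.7,0,0]],[5,[-1,0,0],[-9.7,0,0]],[5,[-1,0,0],[-9.7,0,0]],[5,[-1,0,0],[-9.7,0,0]],[5,[-1,0,0],[-9.7,0,0]],[5,[-1,0,0],[-9.7,0,0]],[5,[-1,0,0],[-9.7,0,0]]]'
python3 - <<'E'
from h import *
go(hang(.071,.225),-6.5)
E
```

```text
time: 50.9
position: [0.4724, 0.2126, 0.2434]
tool_rot: [-0.705, 0.007, 0.709, 0.005]
ft_force: [0.8, 0.1, -0.7]
grip_width: 0.0097
time: 52.4
position: [0.4588, 0.043, 0.237]
tool_rot: [-0.495, -0.505, 0.512, -0.487]
ft_force: [0.6, -0.2, -1.3]
grip_width: 0.0096
tcp [0.4588 0.043  0.237 ] q [-0.15  0.3   1.79 -0.    1.09 -0.13] turn [5.6 0.1 1.9] | shift after turn [ 12.  169.2  99. ] | shift now [  6.5 159.  115. ]
```

```bash
python3 -m inch '[[5,[0,0,0],[6,0,1.5]],[5,[0,27,17],[0,0,0]],[5,[0,27,17],[0,0,0]],[5,[0,27,17],[0,0,0]],[5,[0,27,17],[0,0,0]],[5,[0,27,17],[0,0,0]],[5,[0,26,10],[0,0,0]],[5,[0,0,0],[0,0,1]],[5,[0,0,0],[0,0,0]]]'; python3 -c "
from h import *
go(hang(.071,.215),-6.5)"
```

```text
time: 53.52
position: [0.6005, -0.0716, 0.2188]
tool_rot: [-0.526, -0.473, 0.533, -0.464]
ft_force: [-0.1, 0.2, -1.0]
grip_width: 0.0096
tcp [ 0.6005 -0.0716  0.2188] q [-0.3   0.51  1.48 -0.    1.17 -0.18] turn [-0.5 -0.1  1. ] | shift after turn [ 3.8 15.4  1.1] | shift now [ 3.6 15.4  1. ]
```

```bash
python3 -m inch '[[5,[1,8,1],[0,0,1]],[5,[1,7,0],[0,0,0]],[5,[0,2,0],[0,0,0]],[5,[0,0,0],[0,0,0]]]'; python3 -c "
from h import *
go(hang(.071,.163),-6.5)"
```

```text
time: 54.02
position: [0.6164, -0.0731, 0.2164]
tool_rot: [0.53, 0.47, -0.528, 0.468]
ft_force: [0.9, 0.3, -0.9]
grip_width: 0.0098
tcp [ 0.6164 -0.0731  0.2164] q [-0.3   0.53  1.45  0.    1.16 -0.18] turn [-0.4 -0.2 -0. ] | shift after turn [53.4 -0.5  1.4] | shift now [53.4 -0.5  1.6]
```

```bash
python3 -m inch '[[5,[10,-0.5,1],[0,0,0]],[5,[10,0,0],[0,0,0]],[5,[9,0,0],[0,0,0]],[5,[0,0,0],[0,0,0]]]'; python3 -c "
from h import *
go(hang(.071,.163),-6.5)"; python3 -m inch '[[5,[9,0,0],[0,0,0]],[5,[9,0,0],[0,0,0]],[5,[5,0,0],[0,0,0]],[5,[2,0,0],[0,0,0]],[5,[0,0,0],[0,0,0]]]'; python3 -c "
from h import *
go(hang(.071,.1615),-6.5)"
```

```text
time: 54.52
position: [0.6149, -0.0737, 0.1847]
tool_rot: [0.53, 0.47, -0.529, 0.468]
ft_force: [-1.2, -0.2, -0.4]
grip_width: 0.0098
tcp [ 0.6149 -0.0737  0.1847] q [-0.3   0.56  1.48  0.    1.1  -0.18] turn [-0.4 -0.2  0.1] | shift after turn [21.7  0.9  0.6] | shift now [21.7  0.9  0.7]
time: 55.15
position: [0.6156, -0.074, 0.1631]
tool_rot: [0.53, 0.469, -0.528, 0.469]
ft_force: [-0.3, -0.4, -1.0]
grip_width: 0.0099
tcp [ 0.6156 -0.074   0.1631] q [-0.3   0.59  1.5   0.    1.05 -0.18] turn [-0.4 -0.1 -0. ] | shift after turn [1.6 0.1 0.4] | shift now [1.6 0.1 0.4]
```

```bash
python3 -m inch '[[5,[1,0,0],[0,0,0]],[26,[0,0,0],[0,0,0]],[26,[0,0,0],[0,0,0]],[26,[0,0,0],[0,0,0]],[26,[-12,0,0],[0,0,0]],[26,[-25,0,0],[0,0,0]],[26,[-25,0,0],[0,0,0]],[26,[-10,0,0],[0,0,0]]]'; python3 -m inch '[[30,[0,-21,-39],[0,0,0]],[30,[0,-21,-39],[0,0,0]],[30,[0,-21,-39],[0,0,0]],[30,[0,-21,-39],[0,0,0]],[30,[0,-21,-39],[0,0,0]],[30,[0,-21,-39],[0,0,0]],[30,[0,-21,-39],[0,0,0]],[30,[0,-21,-39],[0,0,0]],[30,[0,0,0],[0,0,0]]]'; python3 -m inch '[[30,[0,0,0],[9.8,0,0]],[30,[0,0,0],[9.8,0,0]],[30,[0,0,0],[9.8,0,0]],[30,[0,0,0],[9.8,0,0]],[30,[0,0,0],[9.8,0,0]],[30,[0,0,0],[9.8,0,0]],[30,[0,0,0],[9.8,0,0]],[30,[0,0,0],[9.8,0,0]],[30,[0,0,0],[6,0,0]],[30,[0,0,0],[0,0,0]]]';python3 - <<'E'
from h import *
go([.480,.257,.11],86)
cv2.imwrite("pics/v9.png",cv2.resize(snap("scene")[130:240,90:390],(780,286),interpolation=2)[:,:,::-1])
E
```

```text
time: 56.15
position: [0.6155, -0.0742, 0.236]
tool_rot: [0.53, 0.47, -0.529, 0.468]
ft_force: [0.3, 0.5, -0.7]
grip_width: 0.0259
time: 57.28
position: [0.4835, 0.2643, 0.2376]
tool_rot: [0.531, 0.468, -0.529, 0.468]
ft_force: [-0.0, -0.4, 0.4]
grip_width: 0.0299
time: 58.52
position: [0.4866, 0.2552, 0.2368]
tool_rot: [0.707, -0.03, -0.706, -0.027]
ft_force: [-0.7, 0.2, -1.1]
grip_width: 0.03
tcp [0.4866 0.2552 0.2368] q [ 0.28  0.41  1.61 -0.    1.12  1.94] turn [-0.6 -0.1 -0.2] | shift after turn [126.8  -1.3   6.7] | shift now [126.8  -1.8   7.1]
```

View pics/v9.png

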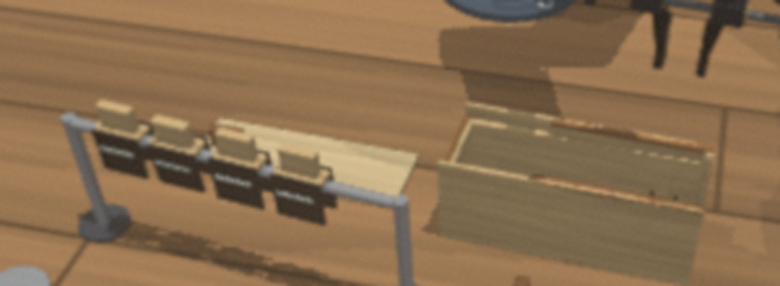

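Four hang side by side; the fifth is in the gripper's shadow. The end wall is near, so I use a smaller opening.

```bash
python3 -m inch '[[24,[25,-1,5],[-0.6,0,0]],[24,[30,0,2],[0,0,0]],[24,[30,0,2],[0,0,0]],[24,[25,0,1],[0,0,0]],[24,[0,0,0],[0,0,0]],[24,[0,0,0],[0,0,0]]]';python3 - <<'E'
from h import *
go([.480,.257,.062],86)
t=snap("top");cv2.imwrite("pics/v10.png",cv2.resize(np.hstack([t[235:300,195:325],snap("scene")[165:230,290:420]]),(780,195),interpolation=2)[:,:,::-1])
E
```

```text
time: 59.32
position: [0.4803, 0.255, 0.1257]
tool_rot: [0.709, -0.023, -0.704, -0.021]
ft_force: [-0.3, 0.6, 0.4]
grip_width: 0.0239
tcp [0.4803 0.255  0.1257] q [ 0.29  0.55  1.73 -0.01  0.85  1.92] turn [ 0.4 -0.4 -0.2] | shift after turn [63.7 -2.   0.4] | shift now [63.7 -2.2  0.9]
```

View pics/v10.png

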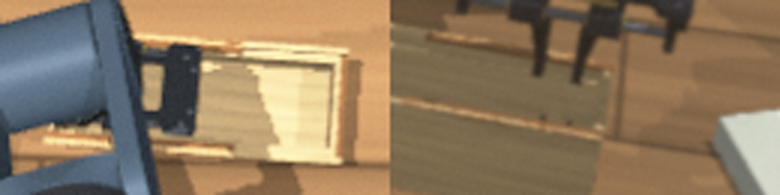

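```bash
python3 - <<'E'
from h import *
for y in(.251,.257,.263):print(y,proj("scene",[.505,y-.012,.056]).round(1),proj("scene",[.505,y+.012,.056]).round(1))
E
python3 -m inch '[[24,[14,-2,1],[0,0,0]],[24,[12,0,1],[0,0,0]],[24,[0,0,0],[0,0,0]]]';python3 - <<'E'
from h import *
go([.480,.257,.062],86)
E
```

```text
0.251 [334.8 213.3] [343.8 214.7]
0.257 [337.1 213.7] [346.1 215.1]
0.263 [339.3 214. ] [348.4 215.4]
time: 59.8
position: [0.4795, 0.2576, 0.0998]
tool_rot: [0.711, -0.023, -0.703, -0.021]
ft_force: [-0.0, -0.0, 0.4]
grip_width: 0.0238
tcp [0.4795 0.2576 0.0998] q [ 0.29  0.6   1.75 -0.01  0.79  1.93] turn [ 0.5 -0.6 -0.1] | shift after turn [37.8  0.5 -0.6] | shift now [37.8  0.5 -0.1]
```

Run:
```python
from h import *
for p in((341,204.3),(350,205.7)):print(atz("scene",p,.056).round(4),atz("scene",p,.04).round(4))
for p in((315,200),(312.5,190)):print(p)
print("fins check: sign3 seen in v5 scene gave +5.5mm y vs top; grasped sign y's were 0.077,0.1207,0.1655,0.2128")
```

```text
[0.4661 0.2515 0.056 ] [0.4485 0.2516 0.04  ]
[0.4662 0.276  0.056 ] [0.4485 0.2766 0.04  ]
(315, 200)
(312.5, 190)
fins check: sign3 seen in v5 scene gave +5.5mm y vs top; grasped sign y's were 0.077,0.1207,0.1655,0.2128
```

```bash
python3 -m inch '[[24,[10,-2.5,0],[0,0,0]],[24,[10,0,0.5],[0,0,0]],[24,[8,0,1],[0,0,0]],[24,[6,0,0],[0,0,0]],[24,[3,0,0],[0,0,0]],[24,[0,0,0],[0,0,0]]]';python3 - <<'E'
from h import *
go([.480,.26,.062],86);print(get_obs()["ft_force"])
E
```

```text
time: 60.55
position: [0.4785, 0.2603, 0.0597]
tool_rot: [0.711, -0.023, -0.703, -0.021]
ft_force: [0.1, -0.4, 0.0]
grip_width: 0.024
tcp [0.4785 0.2603 0.0597] q [ 0.3   0.66  1.77 -0.01  0.7   1.94] turn [ 0.5 -0.6 -0.1] | shift after turn [-2.3  0.2 -1.5] | shift now [-2.2  0.2 -1.6]
[ 0.07884905 -0.35742791  0.0466965 ]
```

```bash
python3 -m inch '[[5,[-1.5,0,0],[0,0,0]],[5,[0,0,0],[0,0,0]],[5,[0,0,0],[0,0,0]],[5,[-15,0,0],[0,-0.5,0]],[5,[-20,0,0],[0,0,0]],[5,[-20,0,0],[0,0,0]],[5,[-20,0,0],[0,0,0]],[5,[-25,0,0],[0,0,0]],[5,[-25,0,0],[0,0,0]],[5,[-25,0,0],[0,0,0]],[5,[-25,0,0],[0,0,0]],[5,[0,0,0],[0,0,0]]]' 35;python3 -m inch '[[5,[0,55,0],[0,0,0]],[5,[0,55,0],[0,0,0]],[5,[0,55,0],[0,0,0]],[5,[-1,0,0],[-9.5,0,0]],[5,[-1,0,0],[-9.5,0,0]],[5,[-1,0,0],[-9.5,0,0]],[5,[-1,0,0],[-9.5,0,0]],[5,[-1,0,0],[-9.5,0,0]],[5,[-1,0,0],[-9.5,0,0]],[5,[-1,0,0],[-9.5,0,0]],[5,[-1,0,0],[-9.5,0,0]],[5,[-1,0,0],[-9.5,0,0]]]'
python3 - <<'E'
from h import *
go(hang(.135,.225),-6.5)
E
```

```text
time: 62.05
position: [0.4766, 0.2602, 0.2419]
tool_rot: [0.707, -0.023, -0.707, -0.021]
ft_force: [0.1, 0.4, -0.5]
grip_width: 0.0095
time: 63.55
position: [0.4555, 0.0898, 0.2358]
tool_rot: [-0.515, -0.483, 0.53, -0.47]
ft_force: [0.7, -0.5, -0.5]
grip_width: 0.0099
tcp [0.4555 0.0898 0.2358] q [-0.04  0.3   1.79 -0.    1.08  0.05] turn [1.2 0.2 1.6] | shift after turn [ 10.8 177.8  81.1] | shift now [  6.3 176.2  84.8]
```

```bash
python3 -m inch '[[5,[0,0,0],[1,0,1.5]],[5,[0,28,14],[0,0,0]],[5,[0,28,14],[0,0,0]],[5,[0,28,14],[0,0,0]],[5,[0,28,14],[0,0,0]],[5,[0,28,14],[0,0,0]],[5,[0,26,10],[0,0,0]],[5,[0,0,0],[0,0,1]],[5,[0,0,0],[0,0,0]]]'; python3 -c "
from h import *
go(hang(.135,.215),-6.5)"
```

```text
time: 64.68
position: [0.6058, -0.0106, 0.2256]
tool_rot: [0.534, 0.462, -0.533, 0.466]
ft_force: [-0.2, 0.5, -1.1]
grip_width: 0.0099
tcp [ 0.6058 -0.0106  0.2256] q [-0.2   0.5   1.48 -0.    1.16 -0.06] turn [-1.5  0.2 -0.3] | shift after turn [10.6 17.1 -1.7] | shift now [10.7 17.  -2.2]
```

```bash
python3 -m inch '[[5,[4,9,-1],[-1.5,0,0]],[5,[4,8,0],[0,0,0]],[5,[2,2,0],[0,0,0]],[5,[0,0,0],[0,0,0]]]'; python3 -c "
from h import *
go(hang(.135,.163),-6.5)"
```

```text
time: 65.18
position: [0.6242, -0.0104, 0.2147]
tool_rot: [-0.527, -0.47, 0.527, -0.473]
ft_force: [0.5, 0.1, -1.4]
grip_width: 0.0096
tcp [ 0.6242 -0.0104  0.2147] q [-0.19  0.53  1.44 -0.    1.16 -0.08] turn [ 0.1  0.2 -0.2] | shift after turn [51.7 -1.1  0.6] | shift now [51.7 -1.3  0.4]
```

```bash
python3 -m inch '[[5,[10,-1,0.5],[0,0,0]],[5,[10,0,0],[0,0,0]],[5,[9,0,0],[0,0,0]],[5,[0,0,0],[0,0,0]]]'; python3 -c "
from h import *
go(hang(.135,.163),-6.5)"; python3 -m inch '[[5,[9,0,0],[0,0,0]],[5,[9,0,0],[0,0,0]],[5,[4,0,0],[0,0,0]],[5,[2,0,0],[0,0,0]],[5,[0,0,0],[0,0,0]]]'; python3 -c "
from h import *
go(hang(.135,.1615),-6.5)"
```

```text
time: 65.68
position: [0.6222, -0.0107, 0.1831]
tool_rot: [-0.526, -0.47, 0.528, -0.473]
ft_force: [0.1, -0.4, 0.3]
grip_width: 0.01
tcp [ 0.6222 -0.0107  0.1831] q [-0.19  0.57  1.48 -0.    1.09 -0.08] turn [ 0.1  0.2 -0.1] | shift after turn [20.1  0.8  0.1] | shift now [20.1  0.8  0. ]
time: 66.3
position: [0.623, -0.0112, 0.1613]
tool_rot: [-0.527, -0.47, 0.527, -0.473]
ft_force: [0.3, 0.2, -0.4]
grip_width: 0.0097
tcp [ 0.623  -0.0112  0.1613] q [-0.2   0.6   1.5  -0.    1.04 -0.08] turn [ 0.1  0.2 -0.2] | shift after turn [-0.2 -0.  -0.4] | shift now [-0.2 -0.  -0.4]
```

```bash
python3 -m inch '[[26,[0,0,0],[0,0,0]],[26,[0,0,0],[0,0,0]],[26,[0,0,0],[0,0,0]],[26,[-12,0,0],[0,0,0]],[26,[-25,0,0],[0,0,0]],[26,[-25,0,0],[0,0,0]],[30,[0,-40,0],[0,0,0]],[30,[0,-40,-30],[0,0,0]],[30,[0,-40,-40],[0,0,0]],[30,[0,-40,-40],[0,0,0]],[30,[0,0,-30],[0,0,0]],[30,[0,0,0],[0,0,0]]]'
python3 - <<'E'
from h import *
S=snap("scene","scene2.png");T=snap("top","top2.png")
for n in("scene","top"):
    print(n,[(np.round(d["pixel"],1).tolist(),round(d["confidence"],2)) for d in imaging.tip_of(n,"eraser_mid")])
    for d in imaging.cut_out(n,"eraser_mid"):
        ys,xs=np.nonzero(d["pixels"]);print(n,np.round(d["box"]),len(xs),round(d["confidence"],2))
go([.65,.18,.2],86)
a=cv2.resize(S[130:290,90:410],(780,390),interpolation=2);b=cv2.resize(T[190:230,200:330],(650,200),interpolation=2)
cv2.imwrite("pics/v11.png",np.vstack([a,np.pad(b,((0,0),(0,130),(0,0)))])[:,:,::-1])
E
```

```text
time: 67.8
position: [0.4787, 0.1485, 0.2295]
tool_rot: [0.53, 0.466, -0.525, 0.476]
ft_force: [0.0, 0.5, 0.4]
grip_width: 0.0298
scene [([174.6, 289.3], 0.91), ([372.0, 263.5], 0.74)]
scene [367. 274.  40.  50.] 1206 0.68
scene [178. 291.  46.  47.] 1380 0.68
scene [292. 250.  30.  33.] 626 0.59
top [([203.6, 206.7], 0.7), ([350.3, 151.1], 0.65), ([311.0, 267.8], 0.65), ([270.5, 210.1], 0.63)]
top [204. 208.  35.  40.] 811 0.87
top [351. 157.  39.  30.] 767 0.76
top [272. 211.  28.  18.] 440 0.65
tcp [0.4789 0.1458 0.2284] q [ 0.08  0.35  1.74 -0.01  1.04  0.2 ] turn [87.2 -0.4 -0.8] | shift after turn [  28.4  -46.  -168.3] | shift now [ 30.2 165.5 -54.3]
```

View pics/v11.png

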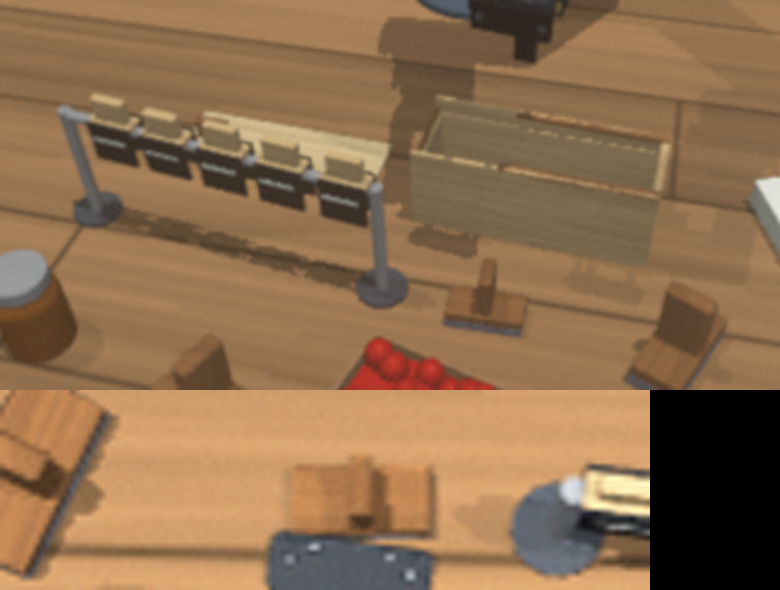

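All five signs hang side by side from (113,130) to (345,190), and the box is empty. The small eraser (crop (487,300); top px (272,212)) was knocked a few centimetres and is still upright and aligned.

```bash
python3 - <<'E'
from h import *
for n,p,z in(("base",(361,500),.022),("L",(288,500),.022),("R",(434,500),.022),("handle",(360.5,464),.072)):
    print(n,atz("top",(200+p[0]/5,190+(p[1]-390)/5),z).round(4))
L=[atz("top",(200+x/5,190+(y-390)/5),.022) for x,y in((288,466),(433,466),(288,533),(434,533))];d=L[0]+L[2]-L[1]-L[3];print("yaw",np.degrees(np.arctan2(d[1],d[0])))
# scene handle top centre in crop (487,262): scale 780/320
print("scene handle",atz("scene",(90+488/2.4375,130+263/2.4375),.072).round(4), tri((90+488/2.4375,130+263/2.4375),(272.1,204.8)))
E
python3 -m inch '[[40,[0,0,0],[9.8,0,0]],[40,[0,0,0],[9.8,0,0]],[40,[0,0,0],[9.8,0,0]],[40,[0,0,0],[9.8,0,0]],[40,[0,0,0],[9.8,0,0]],[40,[0,0,0],[9.8,0,0]],[40,[0,0,0],[9.8,0,0]],[40,[0,0,0],[9.8,0,0]],[40,[0,0,0],[9,0,0]],[40,[0,0,0],[0,0,0]]]'
```

```text
base [0.6366 0.1404 0.022 ]
L [0.6357 0.1828 0.022 ]
R [0.6376 0.098  0.022 ]
handle [0.6494 0.14   0.072 ]
yaw 91.27146290460671
scene handle [0.6319 0.1428 0.072 ] (array([0.64632948, 0.14234418, 0.0876312 ]), np.float64(0.0054184744273383725))
time: 69.35
position: [0.4818, 0.1364, 0.2268]
tool_rot: [0.709, -0.051, -0.702, -0.046]
ft_force: [-0.1, 0.0, 0.1]
grip_width: 0.0399
```

```bash
python3 -c "
from h import *
go([.639,.141,.13],91)"
```

```text
tcp [0.4818 0.1364 0.2268] q [ 0.06  0.35  1.74 -0.01  1.04  1.77] turn [-8.9 -0.5 -0.4] | shift after turn [  96.8   -1.8 -157.3] | shift now [  98.1  -26.8 -154.1]
```

```bash
python3 -m inch '[[40,[0,0,0],[-8.5,-0.5,-0.4]],[40,[0,0,-38],[0,0,0]],[40,[0,0,-38],[0,0,0]],[40,[0,0,-38],[0,0,0]],[40,[15,0,-38],[0,0,0]],[40,[25,0,-4],[0,0,0]],[40,[25,0,0],[0,0,0]],[40,[15,0,0],[0,0,0]],[40,[0,0,0],[0,0,0]]]'; python3 -c "
from h import *
go([.639,.141,.042],91)"
```

```text
time: 70.47
position: [0.6438, 0.1341, 0.1426]
tool_rot: [-0.706, -0.011, 0.708, -0.012]
ft_force: [-0.6, 1.1, 0.4]
grip_width: 0.0404
tcp [0.6438 0.1341 0.1426] q [ 0.04  0.66  1.42 -0.    1.07  1.57] turn [ 0.9  0.1 -0. ] | shift after turn [100.6  -6.9   4.6] | shift now [100.6  -7.1   4.4]
```

```bash
python3 -m inch '[[40,[5,-7,4],[0,0,0]],[40,[20,0,1],[0,0,0]],[40,[20,0,1],[0,0,0]],[40,[20,0,1],[0,0,0]],[40,[16,0,0],[0,0,0]],[40,[8,0,0],[0,0,0]],[40,[0,0,0],[0,0,0]]]'; python3 -c "
from h import *
go([.639,.141,.042],91);print(get_obs()['ft_force'])"
```

```text
time: 71.35
position: [0.6395, 0.1441, 0.0576]
tool_rot: [0.711, 0.013, -0.703, 0.013]
ft_force: [-0.2, 0.2, 0.9]
grip_width: 0.04
tcp [0.6395 0.1441 0.0576] q [0.05 0.77 1.48 0.   0.88 1.58] turn [ 1.1 -0.6  0. ] | shift after turn [15.6  3.1  0.6] | shift now [15.6  3.1  0.8]
[-0.22153542  0.18102946  0.87326629]
```

```bash
python3 -m inch '[[40,[8,3,0.5],[0,-0.6,0]],[40,[6,0,0],[0,0,0]],[40,[0,0,0],[0,0,0]],[5,[0,0,0],[0,0,0]],[5,[0,0,0],[0,0,0]],[5,[0,0,0],[0,0,0]],[5,[0,0,0],[0,0,0]]]' 35; python3 -c "
from h import *
go([.639,.141,.17],91)
o=get_obs();print(o['ft_force'],o['grip_width'])"
```

```text
time: 72.22
position: [0.6409, 0.1408, 0.0446]
tool_rot: [0.708, 0.013, -0.706, 0.013]
ft_force: [0.6, 0.0, -1.6]
grip_width: 0.0139
tcp [0.6409 0.1408 0.0446] q [0.05 0.79 1.48 0.   0.87 1.58] turn [ 1.1 -0.2  0. ] | shift after turn [-125.4   -0.2    1.9] | shift now [-125.4   -0.4    1.4]
[ 0.56598279  0.02197523 -1.57990194] 0.013893637777140607
```

```bash
python3 -m inch '[[5,[-15,0,0],[0,0,0]],[5,[-25,0,0],[0,0,0]],[5,[-30,0,0],[0,0,0]],[5,[-30,0,0],[0,0,0]],[5,[-30,0,0],[0,0,0]],[5,[-15,0,0],[0,0,0]],[5,[0,0,0],[0,0,0]]]'; python3 -c "
from h import *
go([.4727,.164,.18],87.6)"
```

```text
time: 73.1
position: [0.6401, 0.1408, 0.1984]
tool_rot: [0.709, 0.013, -0.705, 0.013]
ft_force: [-0.3, -0.6, -1.9]
grip_width: 0.0141
tcp [0.6401 0.1408 0.1984] q [0.05 0.59 1.38 0.   1.16 1.58] turn [ 4.5 -0.3  0.1] | shift after turn [ 18.4 -16.1 168.2] | shift now [ 17.6 -29.3 166.5]
```

```bash
python3 -m inch '[[5,[0,0,0],[4.5,0,0]],[5,[-3,-4,35],[0,0,0]],[5,[0,-4,35],[0,0,0]],[5,[0,-4,35],[0,0,0]],[5,[0,-4,35],[0,0,0]],[5,[0,0,22],[0,0,0]],[5,[0,0,0],[0,0,0]],[5,[0,0,0],[0,0,0]]]'; python3 -c "
from h import *
go([.4727,.164,.1],87.6)"
```

```text
time: 74.1
position: [0.4689, 0.1635, 0.1921]
tool_rot: [-0.703, 0.016, 0.711, 0.016]
ft_force: [0.6, -0.2, -0.8]
grip_width: 0.0138
tcp [0.4689 0.1635 0.1921] q [0.11 0.4  1.77 0.   0.98 1.73] turn [-0.2  0.7 -0.1] | shift after turn [92.1 -0.7 -3.8] | shift now [92.1 -0.8 -4.9]
```

```bash
python3 -m inch '[[5,[5,0,-4],[0,0.7,0]],[5,[20,0,0],[0,0,0]],[5,[20,0,0],[0,0,0]],[5,[20,0,1],[0,0,0]],[5,[18,0,1],[0,0,0]],[5,[12,0,0],[0,0,0]],[5,[0,0,0],[0,0,0]]]'; python3 -c "
from h import *
go([.4727,.164,.051],87.6);print(get_obs()['ft_force'])"
```

```text
time: 74.97
position: [0.4814, 0.1623, 0.0919]
tool_rot: [0.711, -0.017, -0.703, -0.017]
ft_force: [-0.6, -0.6, -0.6]
grip_width: 0.0139
tcp [0.4814 0.1623 0.0919] q [ 0.11  0.58  1.85 -0.    0.71  1.73] turn [-0.4 -0.6 -0. ] | shift after turn [40.9 -1.3  8.8] | shift now [40.8 -1.3  9.3]
[-0.55547418 -0.61874663 -0.64515586]
```

```bash
python3 -m inch '[[5,[0,-1,7],[0,-0.6,0]],[5,[2,0,3],[0,0,0]],[5,[12,0,1],[0,0,0]],[5,[12,0,1],[0,0,0]],[5,[9,0,1],[0,0,0]],[5,[4,0,0],[0,0,0]],[5,[0,0,0],[0,0,0]]]'; python3 -c "
from h import *
go([.4727,.164,.051],87.6);print(get_obs()['ft_force'])"
```

```text
time: 75.85
position: [0.4692, 0.1643, 0.0512]
tool_rot: [0.708, -0.017, -0.706, -0.017]
ft_force: [-0.0, 1.3, -0.7]
grip_width: 0.0137
tcp [0.4692 0.1643 0.0512] q [ 0.11  0.65  1.89 -0.    0.6   1.73] turn [-0.4 -0.2  0. ] | shift after turn [ 0.2  0.1 -3.5] | shift now [ 0.2  0.1 -3.5]
[-0.04293019  1.34983977 -0.67878474]
```

Release gently, withdraw up and toward the robot, then take the final checks.

```bash
python3 -m inch '[[5,[0.8,0,0],[0,0,0]],[36,[0,0,0],[0,0,0]],[36,[0,0,0],[0,0,0]],[36,[0,0,0],[0,0,0]],[36,[-15,0,0],[0,0,0]],[36,[-25,0,0],[0,0,0]],[36,[-35,0,0],[0,0,0]],[36,[-45,0,0],[0,0,0]],[36,[-40,0,0],[0,0,0]],[36,[0,-50,0],[0,0,0]],[36,[0,-50,0],[0,0,0]],[36,[0,-50,0],[0,0,0]]]'; python3 -m inch '[[36,[0,-50,0],[0,0,0]],[36,[0,-50,0],[0,0,0]],[36,[0,0,0],[0,0,0]],[36,[0,0,0],[0,0,0]]]'
python3 - <<'E'
from h import *
S=snap("scene","s3.png");T=snap("top","t3.png")
for n in("scene","top"):
    for k in("eraser_mid","lid_grip","lid_rear","punnet","jar","paperbags"):
        print(n,k,[(np.round(d["pixel"],1).tolist(),round(d["confidence"],2)) for d in imaging.tip_of(n,k)][:5])
print("expect eraser",proj("scene",[.4692,.164,.042]).round(1),proj("top",[.4692,.164,.042]).round(1))
a=cv2.resize(S[130:270,90:390],(780,364),interpolation=2);b=cv2.resize(T[190:300,200:450],(500,220),interpolation=2)
cv2.imwrite("pics/v12.png",np.vstack([a,np.pad(b,((0,0),(0,280),(0,0)))])[:,:,::-1])
E
```

```text
time: 77.35
position: [0.4786, 0.3148, 0.2258]
tool_rot: [0.712, -0.019, -0.701, -0.021]
ft_force: [0.3, -0.8, -0.4]
grip_width: 0.0361
time: 77.85
position: [0.4827, 0.4204, 0.2305]
tool_rot: [0.714, -0.017, -0.7, -0.02]
ft_force: [-1.0, -0.9, 0.8]
grip_width: 0.0361
scene eraser_mid [([176.3, 288.1], 0.88), ([371.1, 262.0], 0.68), ([313.6, 202.7], 0.56)]
scene lid_grip [([174.4, 181.2], 0.87), ([263.7, 184.9], 0.19)]
scene lid_rear []
scene punnet [([262.7, 310.9], 0.9), ([106.5, 266.1], 0.5)]
scene jar [([105.6, 271.4], 0.58)]
scene paperbags [([433.6, 224.9], 0.89)]
top eraser_mid [([203.3, 206.5], 0.87), ([350.9, 150.3], 0.85), ([264.0, 269.2], 0.79)]
top lid_grip [([405.6, 281.0], 0.61)]
top lid_rear [([328.8, 276.6], 0.83), ([310.3, 266.9], 0.63), ([274.6, 265.0], 0.5)]
top punnet [([286.3, 160.4], 0.77), ([399.4, 220.5], 0.53)]
top jar [([418.0, 173.9], 0.63)]
top paperbags [([140.1, 282.8], 0.63)]
expect eraser [308.8 203.9] [262.2 269.4]
```

View pics/v12.png

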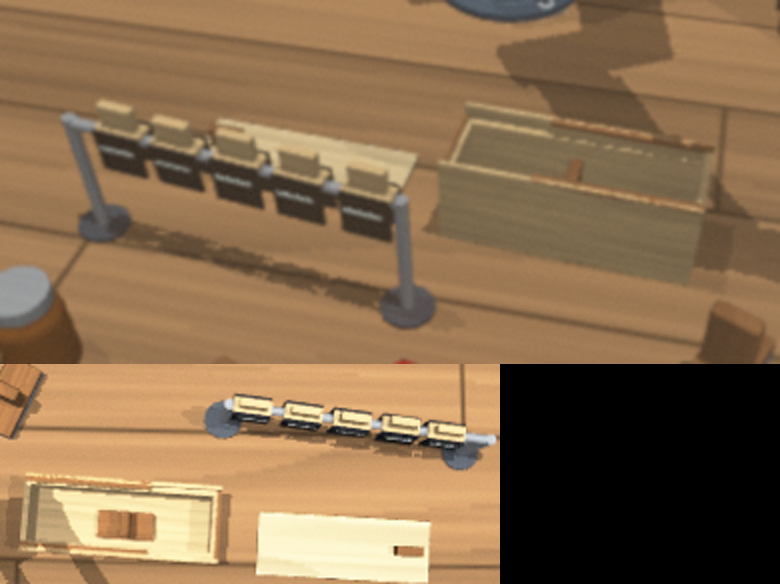

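The eraser stands upright in the middle of the box ((127,525) in the lower view). All five signs hang free and the lid lies flat and clear. I hand in.

```bash
python3 -c "
from rig import robot
print(robot.hand_in())"
```

```text
the job is handed in; nothing more can be done
None
```

I finished the job and handed it in at about 78 s of the 210 s; the hand-in gave no verdict.

**What I did:**
- **Lid:** I raised its handle end over the stop lip, slid it out and laid it flat on the counter, about 5 cm clear of the box.
- **Signs:** There were five, and all of them now hang along the rail, about 65 mm apart.
- **Eraser:** I picked the smallest of the three; it had been knocked a few centimetres earlier, so I measured it again first. It now stands in the emptied box.

**Last checks (pictures from both cameras):**
- All five signs sit astride the bar and are released. The one nearest the box is closest to its post: I placed it about 135 mm from the rail's middle, and a rough reading of the last picture gives about 143 mm. The limit is 165 mm.
- The eraser is upright near the middle of the box, within about 5 pixels of where I expected it.
- The punnet, jar and paper bags appear within a few pixels of where they started.
- The gripper is empty and touches nothing.

**What disagreed or failed:**
- The two cameras differed by about 2 mm on the rail's position and about 5 mm on the signs' position; I split the difference and every grasp and hanging worked.
- My first line fit of the rail in the top picture was poor and I redid it.
- In the last scene picture the network did not find the lid's rear end, though it did in the top picture.

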